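# Load the analyser tray with samples and latch it into the loading dock

### The job

Stand every one of the separate capped tubes from the open end of the bench rack upright in wells of the empty middle carrier on the tray, each right down on the floor of its own well. Only when all of them are in, push the loaded tray along the bench into the loading dock, past the sprung gate and up against the end stop, so that the gate is forced open and snaps shut behind the tray. Do not tip the tray, and leave the marker lying beside the dock where it is.

Things in the scene. Friction and masses are not known exactly. Their poses are not given: they have to be found in the camera images.
- tray: flat ivory tray loose on the bench, 0.6 kg with the three carriers clipped into it (they move as one piece). Rim 20 mm tall: x -103 to +103, y -96 (rear) to +109 mm (front); floor 4 mm. Origin: underside, mid-width; +y is the way it goes into the dock, z up. 3 to 6 N slide it along the bench. It may be pushed at the rear or slid while gripped.
- tab (a point): middle of the thumb tab on the tray's rear rim: 50 mm wide (tray x), sticking out 14 mm (tray y -95 to -109), 5 mm thick, 14 to 19 mm above the bench
- carrier: empty middle carrier on the tray: ivory block 32 mm thick (x), y -87 to +94, 78 mm tall, seven wells in a row. Origin: its underside, at tray (0, 10, 4) mm; axes as the tray's. Carriers that already hold fixed tubes stand beside it, their middles 80 mm to either side (x), 32 mm thick, tops 101 mm above the bench.
- wells (a point): mouth of the fourth (middle) well of the middle carrier, at carrier (0, 4, 78) mm. Well centres: carrier x = 0, y = -69, -45.5, -20.5, 3.5, 28.5, 52.5, 76.5 mm; each 18 to 20 mm square, floor 8 mm above the carrier's underside. A tube fully down has its foot at carrier z = 8 and its cap 15 mm or more above the carrier's top.
- rear_end (a point): top of the middle carrier's rear end face, 82 mm above the bench; behind the first well the end wall is 9 mm thick. The 32 mm thickness of this end can be gripped from above, or its face pushed, to slide the tray
- rack: black bench rack, loose, 112 mm (x) by 215 mm (y), holes 20.5 mm apart with walls up to z = 32 mm, floor 5 mm. From y = +20 mm on it is packed with tubes that stay (fixed, tops at 113 mm); separate tubes may stand at x = -40 or 40, y = -92, -51 or -10 mm, leaning up to 0.1 rad. Origin: centre of underside.
- dock: loading dock fixed to the bench: two aluminium rails 18 mm tall, inner faces x = -105 and +105 mm, y = -75 to +112; the one at -x flares out to x = -129 at y = -155 mm. A white reader housing closes the end. No floor: the tray slides on the bench. Origin and axes: those of the tray's origin when it is fully home. The tray enters along +y.
- stop (a point): middle of the end stop: two rubber bumpers on the housing, faces at dock y = +109 mm, where the tray's front rim comes to rest
- gate (a joint): angle (rad) of the sprung gate at the dock's mouth, a black arm 61 mm long, 22 mm tall, pivot at dock (122, -160) mm. 0 = shut: it slants in across the path of the tray's edge. The passing tray pushes it out (positive, about 0.19; most 0.62) against 1.5 to 3 N at the tip; it snaps back to 0 behind the tray's rear rim once the tray is within 4 mm of the stop.
- gate_tip (a point): free end of the sprung gate's arm, 14 mm above the bench; at dock (95, -105) mm when shut, on the line of the arm, which is 6 mm thick
- marker: black marker lying on the bench beside the dock, 116 mm, bystander. Origin: middle of its underside
- tube1: blue-capped tube to be run, standing alone in the open end of the rack, 40 mm or more from any other tube's middle; 103 mm long, 12 g. Barrel 14 mm across, cap 19 mm across from 84 to 103 mm up. Absent in some runs. Origin: its foot; z runs up to the cap.
- tube2: blue-capped tube to be run, standing alone in the open end of the rack, 40 mm or more from any other tube's middle; 103 mm long, 12 g. Barrel 14 mm across, cap 19 mm across from 84 to 103 mm up. Absent in some runs. Origin: its foot; z runs up to the cap.
- tube3: blue-capped tube to be run, standing alone in the open end of the rack, 40 mm or more from any other tube's middle; 103 mm long, 12 g. Barrel 14 mm across, cap 19 mm across from 84 to 103 mm up. Absent in some runs. Origin: its foot; z runs up to the cap.
- tube4: blue-capped tube to be run, standing alone in the open end of the rack, 40 mm or more from any other tube's middle; 103 mm long, 12 g. Barrel 14 mm across, cap 19 mm across from 84 to 103 mm up. Absent in some runs. Origin: its foot; z runs up to the cap.
- tube5: blue-capped tube to be run, standing alone in the open end of the rack, 40 mm or more from any other tube's middle; 103 mm long, 12 g. Barrel 14 mm across, cap 19 mm across from 84 to 103 mm up. Absent in some runs. Origin: its foot; z runs up to the cap.
- tube6: blue-capped tube to be run, standing alone in the open end of the rack, 40 mm or more from any other tube's middle; 103 mm long, 12 g. Barrel 14 mm across, cap 19 mm across from 84 to 103 mm up. Absent in some runs. Origin: its foot; z runs up to the cap.
Things that resemble listed ones, but are neither listed nor needed, are in the scene too. What is shaped like the tube3 but green or yellow is not meant.

How it is judged (in metres and radians):
On the way, in this order (a step that is already met when the one before it is completed fails the run):
1. all the separate tubes stand in wells of the middle carrier, released (x of tube1 in the frame of carrier between -0.008 and 0.008 m and y of tube1 in the frame of carrier between -0.082 and 0.09 m and z of tube1 in the frame of carrier between 0.002 and 0.016 m and angle between the z axis of each of tube1, tube2, tube3, tube4, tube5, tube6 and the z axis of carrier, either way round below 0.12 rad and x of tube2 in the frame of carrier between -0.008 and 0.008 m and y of tube2 in the frame of carrier between -0.082 and 0.09 m and z of tube2 in the frame of carrier between 0.002 and 0.016 m and x of tube3 in the frame of carrier between -0.008 and 0.008 m and y of tube3 in the frame of carrier between -0.082 and 0.09 m and z of tube3 in the frame of carrier between 0.002 and 0.016 m and x of tube4 in the frame of carrier between -0.008 and 0.008 m and y of tube4 in the frame of carrier between -0.082 and 0.09 m and z of tube4 in the frame of carrier between 0.002 and 0.016 m and x of tube5 in the frame of carrier between -0.008 and 0.008 m and y of tube5 in the frame of carrier between -0.082 and 0.09 m and z of tube5 in the frame of carrier between 0.002 and 0.016 m and x of tube6 in the frame of carrier between -0.008 and 0.008 m and y of tube6 in the frame of carrier between -0.082 and 0.09 m and z of tube6 in the frame of carrier between 0.002 and 0.016 m and contact force between the fingers and tube1 below 0.05 N and contact force between the fingers and tube2 below 0.05 N and contact force between the fingers and tube3 below 0.05 N and contact force between the fingers and tube4 below 0.05 N and contact force between the fingers and tube5 below 0.05 N and contact force between the fingers and tube6 below 0.05 N), for 0.2 s.
2. the loaded tray pushes the sprung gate open at the dock's mouth (x of tube1 in the frame of carrier between -0.008 and 0.008 m and y of tube1 in the frame of carrier between -0.082 and 0.09 m and z of tube1 in the frame of carrier between 0.002 and 0.016 m and angle between the z axis of each of tube1, tube2, tube3, tube4, tube5, tube6 and the z axis of carrier, either way round below 0.12 rad and x of tube2 in the frame of carrier between -0.008 and 0.008 m and y of tube2 in the frame of carrier between -0.082 and 0.09 m and z of tube2 in the frame of carrier between 0.002 and 0.016 m and x of tube3 in the frame of carrier between -0.008 and 0.008 m and y of tube3 in the frame of carrier between -0.082 and 0.09 m and z of tube3 in the frame of carrier between 0.002 and 0.016 m and x of tube4 in the frame of carrier between -0.008 and 0.008 m and y of tube4 in the frame of carrier between -0.082 and 0.09 m and z of tube4 in the frame of carrier between 0.002 and 0.016 m and x of tube5 in the frame of carrier between -0.008 and 0.008 m and y of tube5 in the frame of carrier between -0.082 and 0.09 m and z of tube5 in the frame of carrier between 0.002 and 0.016 m and x of tube6 in the frame of carrier between -0.008 and 0.008 m and y of tube6 in the frame of carrier between -0.082 and 0.09 m and z of tube6 in the frame of carrier between 0.002 and 0.016 m and value of joint gate above 0.12 rad and y of tray in the frame of dock above -0.25 m and contact force between tray and gate above 0.2 N), for 0.04 s.
3. the tray is home against the stop and the gate has snapped shut behind it (y of tray in the frame of dock above -0.012 m and x of tray in the frame of dock between -0.006 and 0.006 m and angle between the y axis of tray and the y axis of dock, either way round below 0.035 rad and angle between tray's own z axis and vertical below 0.05 rad and height (world z) of tray below 0.006 m and value of joint gate below 0.06 rad), for 0.3 s.
At the end, for the whole second after the job is handed in: Every separate tube stands in a middle-carrier well, foot within 8 mm of its floor, within 0.12 rad of upright; the tray lies flat in the dock within 12 mm of home, 6 mm sideways and 0.035 rad of straight, the gate shut (below 0.06 rad) behind it; all at rest (all of step 3 and x of tube1 in the frame of carrier between -0.008 and 0.008 m and y of tube1 in the frame of carrier between -0.082 and 0.09 m and z of tube1 in the frame of carrier between 0.002 and 0.016 m and angle between the z axis of each of tube1, tube2, tube3, tube4, tube5, tube6 and the z axis of carrier, either way round below 0.12 rad and x of tube2 in the frame of carrier between -0.008 and 0.008 m and y of tube2 in the frame of carrier between -0.082 and 0.09 m and z of tube2 in the frame of carrier between 0.002 and 0.016 m and x of tube3 in the frame of carrier between -0.008 and 0.008 m and y of tube3 in the frame of carrier between -0.082 and 0.09 m and z of tube3 in the frame of carrier between 0.002 and 0.016 m and x of tube4 in the frame of carrier between -0.008 and 0.008 m and y of tube4 in the frame of carrier between -0.082 and 0.09 m and z of tube4 in the frame of carrier between 0.002 and 0.016 m and x of tube5 in the frame of carrier between -0.008 and 0.008 m and y of tube5 in the frame of carrier between -0.082 and 0.09 m and z of tube5 in the frame of carrier between 0.002 and 0.016 m and x of tube6 in the frame of carrier between -0.008 and 0.008 m and y of tube6 in the frame of carrier between -0.082 and 0.09 m and z of tube6 in the frame of carrier between 0.002 and 0.016 m and linear speed of tray below 0.01 m/s and linear speed of each of tube1, tube2, tube3, tube4, tube5, tube6 below 0.02 m/s); the robot touches nothing.
It fails at once if the tray is tipped more than 0.25 rad (angle between tray's own z axis and vertical above 0.25 rad).
It fails at once if the marker is moved more than 30 mm (distance of marker from where it was at the start of the episode above 0.03 m).
Of tube1, tube2, tube3, tube4, tube5, tube6 only 4 to 6 are there at a start; the rules pass over those that are not, and their reading is None.
At some moment in a run one of rack, tray may be knocked a few centimetres aside while the robot is not near it.
It also fails if it takes over 208 s, if anything falls off the work surface, if the arm or the gripper's body presses on something with over 40 N, if the wrist force passes 120 N, or if a joint passes its speed limit or range.

### The arm

A 6-joint arm with a two-finger parallel gripper is mounted at the origin on the work surface; the furniture and walls round the work are solid. World frame = base frame: x ahead of the robot, y to its left, z up, the work surface at z = 0. Lengths are in mm, angles in rad, forces in N, time in s.
With the tool pointing down it reaches from about 350 to 875 mm from the base axis. Payload 4.2 kg.
Tool frame: the origin (TCP) lies on the mounting face of the last link; the fingertips stand 173 mm ahead of it and the grasp point (between the pads) lies 155 mm ahead of it; z points along the fingers, y is the direction in which the jaws open and shut (so a half turn about z gives the same grasp; the last joint's range is limited). The gripper opens to 85 mm and grips with 20 to 120 N. Pads are 22 mm wide; open, the fingers measure 114 mm over their backs; the gripper's body (76 mm by 85 mm) begins 54 mm behind the grasp point. The pads swing forward as they close: fully open they stand 13 mm farther back than shut.
Start: joints at [1.552, 0.385, 0.008, 0, -1.194, -0.259], TCP at [171.368, 601.027, 404.712] pointing down, gripper open.
Joint ranges: [-3.14, 3.14], [-1.21, 2.06], [-1.07, 1.41], [-3.16, 2.05], [-2.99, -0.16], [-3.1, 3.1]. Speed limits (rad/s): [2.79, 2.79, 3.14, 3.14, 3.14, 3.14].

### API

Orientations are given as a unit quaternion [x, y, z, w].
In Python, from bench import arm gives the robot as it stands.
- The arm moves only by the shell command python3 -m jog 'ROWS' [OPENING]. ROWS is JSON, a list that holds one entry, the list of rows, each a list of 4 numbers: the shift along the tool's x, y, z in mm, then the turn about the tool's z in degrees. In form: [[[x, y, z, spin], ...]]. A call has exactly 5 rows; each row is the pose to reach, as a shift and turn from the pose measured when the call began, along the tool's axes at that moment; what a row does not reach only later rows make up. A row lasts 1/8 s, in which the tool goes at most 62.5 mm and 10.7 degrees, less where a joint would pass 70% of its speed; a pose out of reach is approached as far as the arm can. A call with a gripper value outside its range is refused whole. OPENING is the finger opening in mm, from 0 to 85.4, set as the call begins (- or left out, the last holds). The fingers move at their own pace and stop on an object; the grip force is fixed at half the most. Time passes only in rows, so rows that repeat a pose let the fingers close, or fill a call up. It gives the time, the measured TCP pose, the force and the opening at its end, in the units of the state.
- arm.read_state(): the state, without advancing time (a new reading comes with each control period).
- arm.get_image(name): name is "scene" or "top"; returns (picture, depth): 400x640x3 uint8, blue, green, red; 400x640 float32, mm along the optical axis (not along the pixel's ray), 0 where there is no reading.
- arm.camera_params(name): a dict with "mtx" (3x3 intrinsics, pixels), "R" (3x3) and "t" (3): a world point X has camera coordinates R X + t. Camera axes: x right, y down, z forward; pixel columns grow to the right and rows downward; lengths in mm; the calibration is good to about 2 mm. A picture is of the moment at which its call begins. camera_params takes no time and is no camera call.
- arm.job_done(): hands the job in, once; it reports no verdict.
The state is a dict: "clock": time; "joints": joint angles; "joint_vel": joint speeds; "joint_efforts": joint torques, N m; "position": TCP position; "ee_rot": TCP orientation; "contact_force": force on the tool from outside, world axes, zero at the start; "wrist_torque": the same for the moment, N m; "gripper_width": finger opening in mm.
Only numpy, scipy, OpenCV 4.12 (cv2) and the standard library are available. Lean on these libraries where they do the work, as an engineer would, in place of code of your own. Each camera call takes 0.05 s, during which the arm holds its last target.

## Working session

There is one attempt and no reset: what is moved stays moved. The work goes in short steps, Python scripts to look and compute and a shell command to move; the robot and the scene stay as the last step left them, time stands still between calls to the robot, and variables do not carry over. Pictures are saved under pics/ and viewed, and the job is handed in when it is done.

```bash
ls; mkdir -p pics; python3 - <<'E'
from bench import arm
import cv2,numpy as np
s=arm.read_state(); print(s)
for n in("scene","top"):
    im,d=arm.get_image(n); cv2.imwrite(f"pics/{n}0.png",im); np.savez(f"{n}0.npz",im=im,d=d)
    print(n,arm.camera_params(n))
E
```

```text
pics
{'clock': 0.0, 'joints': array([ 1.55160865e+00,  3.85536920e-01,  6.62556616e-03, -4.97720697e-04,
       -1.19398632e+00, -2.58581605e-01]), 'joint_vel': array([-0.00193485, -0.0007649 , -0.00099293,  0.00205484,  0.00074975,
        0.00033889]), 'joint_efforts': array([ 1.56611291e-04, -3.92290020e+01,  1.88393390e+01,  4.18633461e+00,
       -4.62568642e-03,  5.26199585e-06]), 'position': array([171.30216804, 600.84856466, 403.63311645]), 'ee_rot': array([ 9.90357733e-01, -1.38529430e-01, -1.04187427e-04,  1.07077595e-03]), 'contact_force': array([ 0.66965015,  0.06526428, -0.06251643]), 'wrist_torque': array([-0.00813558,  0.02823994,  0.01899104]), 'gripper_width': 85.44307423518038}
scene {'mtx': array([[399.0195657 ,   0.        , 319.2287438 ],
       [  0.        , 399.0195657 , 194.37112105],
       [  0.        ,   0.        ,   1.        ]]), 'R': array([[ 0.55513977, -0.83154418,  0.01881777],
       [-0.60114531, -0.41675578, -0.68186431],
       [ 0.57484271,  0.36721778, -0.73123659]]), 't': array([-268.78262931,  339.04592759,  944.36422109])}
top {'mtx': array([[374.82323362,   0.        , 316.22432291],
       [  0.        , 374.82323362, 198.78731496],
       [  0.        ,   0.        ,   1.        ]]), 'R': array([[-0.00890908, -0.99989735,  0.0112214 ],
       [-0.98210775,  0.00663846, -0.18820283],
       [ 0.18810902, -0.01269733, -0.98206607]]), 't': array([ -8.42191519, 511.25492283, 977.36514485])}
```

View pics/scene0.png

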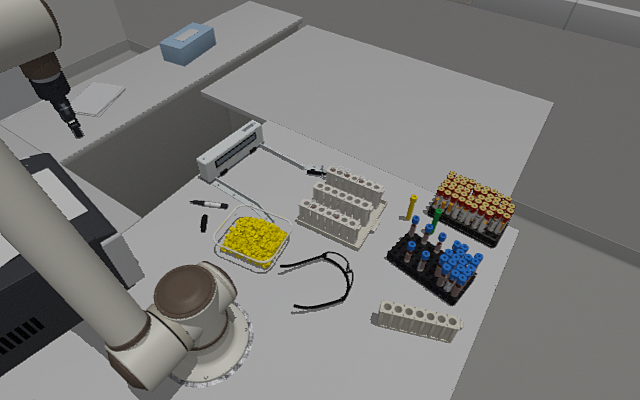

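View pics/top0.png

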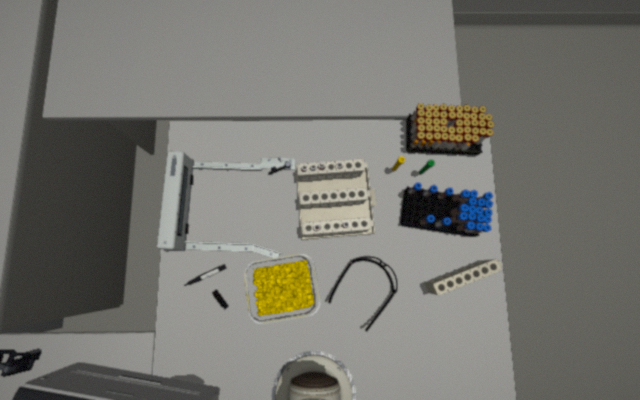

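```bash
cat > h.py <<'E'
import cv2,numpy as np
from bench import arm
from scipy.spatial.transform import Rotation as Ro
def cp(n):
    c=arm.camera_params(n); return np.array(c['mtx']),np.array(c['R']),np.array(c['t'])
def ray(n,uv,z):
    K,R,t=cp(n); uv=np.atleast_2d(uv).astype(float)
    d=np.c_[uv,np.ones(len(uv))]@np.linalg.inv(K).T@R   # R^T d
    o=-R.T@t
    z=np.broadcast_to(z,len(uv)); s=(z-o[2])/d[:,2]
    return o+d*s[:,None]
def proj(n,X):
    K,R,t=cp(n); X=np.atleast_2d(X).astype(float); c=(X@R.T+t)@K.T
    return c[:,:2]/c[:,2:]
def pts(n,d):
    K,R,t=cp(n); v,u=np.mgrid[:400,:640]
    c=np.stack([(u-K[0,2])/K[0,0]*d,(v-K[1,2])/K[1,1]*d,d],-1)
    return (c-t)@R
def crop(im,x0,y0,x1,y1,k,name):
    c=cv2.resize(im[y0:y1,x0:x1],None,fx=k,fy=k,interpolation=cv2.INTER_CUBIC); cv2.imwrite(name,c)
E
python3 - <<'E'
from h import *
a=np.load('top0.npz'); b=np.load('scene0.npz')
crop(a['im'],380,95,510,250,5 if 0 else 4,'pics/c1.png')
crop(a['im'],150,140,390,260,3,'pics/c2.png')
crop(b['im'],375,165,525,310,4,'pics/c3.png')
crop(b['im'],180,110,400,260,3,'pics/c4.png')
E
```

```text
(no output)
```

View pics/c1.png

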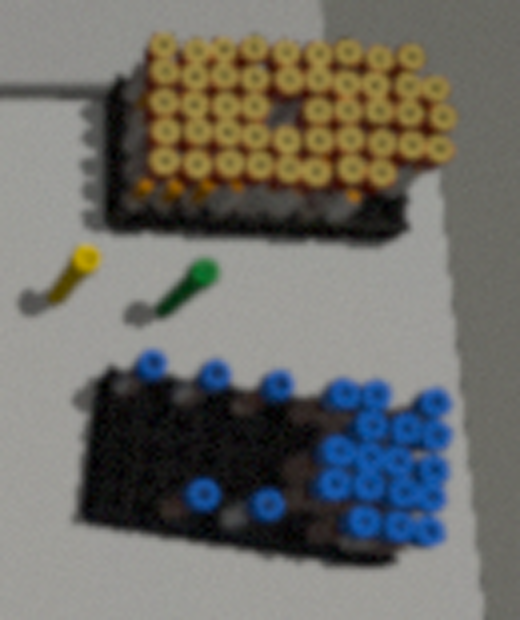

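View pics/c2.png

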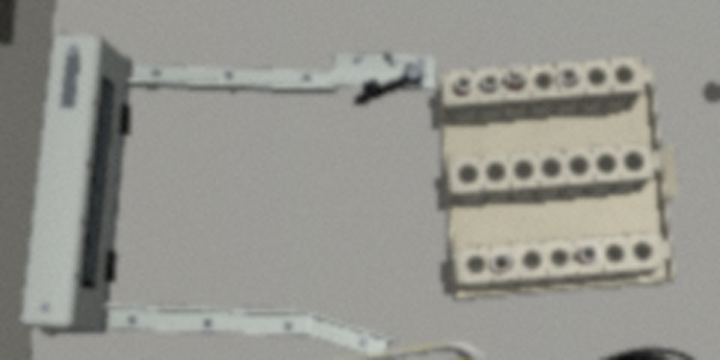

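View pics/c3.png

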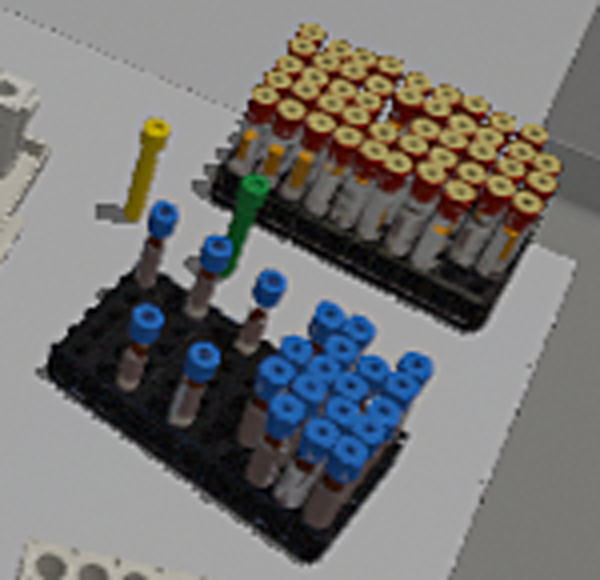

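View pics/c4.png

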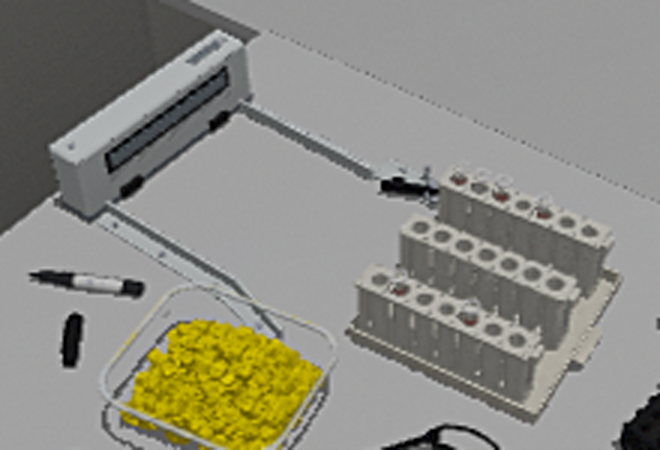

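```bash
cat >> h.py <<'E'
def caps(n,im,d,box):
    hsv=cv2.cvtColor(im,cv2.COLOR_BGR2HSV)
    m=cv2.inRange(hsv,(100,120,90),(125,255,255)); P=pts(n,d)
    mm=np.zeros_like(m); x0,y0,x1,y1=box; mm[y0:y1,x0:x1]=m[y0:y1,x0:x1]
    k,l,st,c=cv2.connectedComponentsWithStats(mm,connectivity=4)
    out=[]
    for i in range(1,k):
        if st[i,4]<12: continue
        q=P[l==i]; q=q[d[l==i]>0]
        out.append((c[i],st[i,4],np.median(q,0),np.percentile(q[:,2],[10,90])))
    return out
def get(n,tag=None):
    im,d=arm.get_image(n)
    if tag: cv2.imwrite(f'pics/{n}_{tag}.png',im); np.savez(f'{n}_{tag}.npz',im=im,d=d)
    return im,d
E
python3 - <<'E'
from h import *
np.set_printoptions(precision=1,suppress=True)
for n,bx in(('top',(400,180,460,232)),('scene',(400,205,450,265))):
    f=np.load(n+'0.npz')
    for o in caps(n,f['im'],f['d'],bx): print(n,*o, ray(n,o[0],105)[0])
f=np.load('top0.npz');P=pts('top',f['d'])
# well holes & points
for (u,v) in [(316,200),(330,240),(346,180),(346,225),(172,200),(230,165),(230,247)]: print(u,v,P[v,u])
E
```

```text
top [417.5 185.9] 37 [ 532.4 -275.9  108.7] [104.6 111.9] [ 532.9 -276.3  105. ]
top [433.4 188.4] 37 [ 526.3 -315.8  107.9] [105.6 111.3] [ 525.9 -317.4  105. ]
top [449.4 190.9] 39 [ 518.5 -357.8  109.1] [105.6 111.8] [ 519.  -358.7  105. ]
top [430.5 218.3] 51 [ 447.6 -303.3  108.9] [103.9 111.5] [ 447.4 -304.5  105. ]
top [446.8 220.7] 51 [ 440.7 -344.9  109.2] [105.2 111.6] [ 440.9 -346.1  105. ]
scene [415.5 219. ] 41 [ 527.5 -278.5  105.2] [ 97.7 108.4] [ 528.  -278.4  105. ]
scene [428.9 228. ] 49 [ 520.2 -320.2  104.8] [ 93.2 107.6] [ 519.9 -320.3  105. ]
scene [442.3 236.5] 41 [ 513.1 -360.5  105.8] [ 93.4 108.1] [ 513.6 -360.1  105. ]
scene [411.2 245.3] 58 [ 442.9 -305.4  105. ] [ 92.7 108.5] [ 442.2 -305.4  105. ]
scene [445.  257.4] 116 [ 452.8 -389.7  109.2] [ 95.  112.4] [ 456.2 -390.3  105. ]
scene [425.3 254.7] 59 [ 435.8 -346.   104.9] [ 93.9 108.1] [ 436.1 -346.6  105. ]
316 200 [501.5 -11.4  82.2]
330 240 [402.  -50.6   3.1]
346 180 [573.4 -99.1   8.1]
346 225 [438.8 -92.6  45.7]
172 200 [503.2 366.   86.8]
230 165 [621.6 236.6   2.4]
230 247 [384.8 228.2   3.6]
```

```bash
python3 - <<'E'
from h import *
np.set_printoptions(precision=1,suppress=True)
for n in('top','scene'):
    K,R,t=cp(n); print(n,-R.T@t)
for n,bx in(('top',(400,180,460,232)),('scene',(400,205,440,265))):
    f=np.load(n+'0.npz');im=f['im'];d=f['d'];P=pts(n,d)
    for o in caps(n,im,d,bx):
        u,v=np.round(o[0]).astype(int); w=P[v-8:v+9,u-8:u+9].reshape(-1,3)
        w=w[(w[:,2]>103)&(np.hypot(*(w[:,:2]-o[2][:2]).T)<14)]
        print(n,len(w),w.mean(0), (w[:,:2].max(0)+w[:,:2].min(0))/2)
# wells
for n,A,B in(('top',(305.7,197.7),(361.3,193.3)),('scene',(320,185),(372,206))):
    f=np.load(n+'0.npz');g=cv2.cvtColor(f['im'],cv2.COLOR_BGR2GRAY).astype(float)
    c=[]
    for i in range(7):
        u,v=np.array(A)+(np.array(B)-A)*i/6
        for _ in range(4):
            uu,vv=np.meshgrid(np.arange(int(u)-5,int(u)+7),np.arange(int(v)-5,int(v)+7))
            w=np.clip(135-g[vv,uu],0,None)*(np.hypot(uu-u,vv-v)<4.5)
            u,v=(w*uu).sum()/w.sum(),(w*vv).sum()/w.sum()
        c.append((u,v))
    X=ray(n,c,82);print(n);print(np.c_[c,X])
    y=np.array([76.5,52.5,28.5,3.5,-20.5,-45.5,-69])
    dv=np.polyfit(y,X[:,:2],1);print('dir',dv[0],'carrier origin',dv[1], 'resid',(X[:,:2]-np.outer(y,dv[0])-dv[1]).ravel())
E
```

```text
top [ 318.2    0.6 1056.2]
scene [-189.8 -429.   926.8]
top 46 [ 533.4 -275.9  108.5] [ 533.9 -276.3]
top 44 [ 526.6 -317.1  108.9] [ 526.4 -317.2]
top 51 [ 519.4 -357.7  108.8] [ 519.8 -357.8]
top 48 [ 447.7 -302.9  108.6] [ 447.7 -303.4]
top 51 [ 440.7 -344.1  108.8] [ 440.9 -344.3]
scene 32 [ 531.1 -278.1  106.1] [ 529.9 -278.1]
scene 35 [ 523.8 -318.9  106. ] [ 524.2 -318.8]
scene 43 [ 445.3 -305.   106.1] [ 445.6 -304.9]
scene 41 [ 438.3 -345.6  106. ] [ 438.5 -345.8]
top
[[ 305.5  197.6  508.2   16.3   82. ]
 [ 314.8  196.8  510.    -8.2   82. ]
 [ 324.1  196.2  511.7  -32.8   82. ]
 [ 333.3  195.5  513.3  -57.3   82. ]
 [ 342.4  194.8  515.   -81.7   82. ]
 [ 351.6  194.   517.  -106.    82. ]
 [ 360.8  193.4  518.6 -130.6   82. ]]
dir [-0.1  1. ] carrier origin [513.7 -60.9] resid [-0.1  0.3  0.1 -0.1  0.1 -0.6 -0.1  0.1 -0.1 -0.2  0.1  0.6  0.  -0.3]
scene
[[ 320.   185.3  506.1   13.9   82. ]
 [ 327.3  187.7  510.1   -9.2   82. ]
 [ 334.8  190.3  513.7  -33.3   82. ]
 [ 346.   195.5  514.7  -71.    82. ]
 [ 357.5  198.5  523.5 -104.3   82. ]
 [ 365.3  203.1  520.8 -131.4   82. ]
 [ 374.9  203.4  535.4 -154.5   82. ]]
dir [-0.2  1.2] carrier origin [518.4 -74.4] resid [ 1.  -3.8  0.9  2.   0.3  6.8 -3.1 -0.8  1.5 -5.1 -5.5 -2.2  5.   3.1]
```

```bash
python3 - <<'E'
from h import *
f=np.load('top0.npz');P=pts('top',f['d'])
z=P[...,2]
v=np.clip(z*2,0,255).astype(np.uint8)
crop(cv2.applyColorMap(v,cv2.COLORMAP_JET),150,140,390,260,3,'pics/z.png')
b=np.load('scene0.npz');z=pts('scene',b['d'])[...,2]
crop(cv2.applyColorMap(np.clip(z*2,0,255).astype(np.uint8),cv2.COLORMAP_JET),180,110,400,260,3,'pics/zs.png')
crop(f['im'],160,145,300,260,5,'pics/dk.png')
E
```

```text
(no output)
```

View pics/z.png

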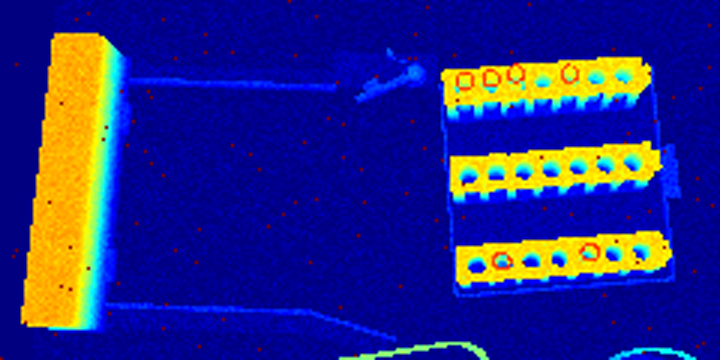

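View pics/dk.png

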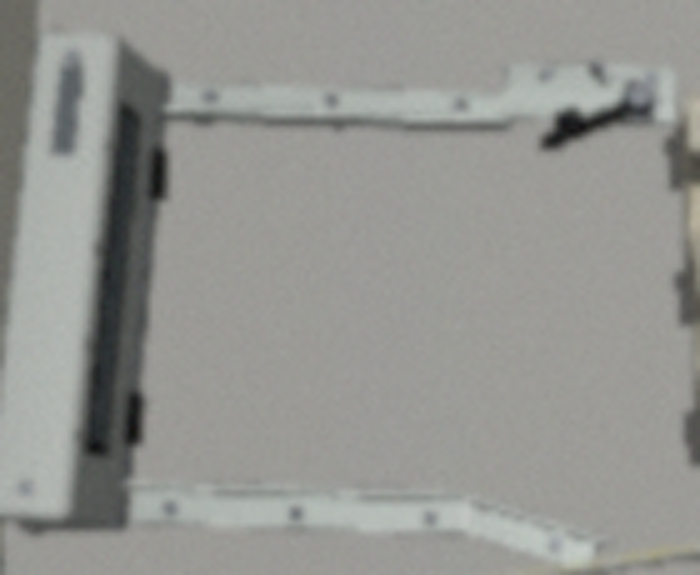

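```bash
python3 - <<'E'
from h import *
np.set_printoptions(precision=1,suppress=True,linewidth=150)
f=np.load('top0.npz');g=cv2.cvtColor(f['im'],cv2.COLOR_BGR2GRAY).astype(int)
for u in (200,215,230,245,255): print(u,'up v158-174',g[158:175,u],' low v238-252',g[238:256,u])
z=pts('top',f['d'])
for u in (200,230,250): print(u,z[158:175,u,2], z[238:254,u,2])
for v in(180,232): print(v,g[v,160:200],z[v,160:200,2])
E
```

```text
200 up v158-174 [153 154 155 154 158 153 147 156 158 127  90  98 132 149 152 154 153]  low v238-252 [153 153 153 156 170 169 171 177 177 177 175 163 155 153 153 153 153 154]
215 up v158-174 [151 153 154 156 170 176 173 173 168 164 132 105 132 150 152 152 156]  low v238-252 [156 154 154 159 163 143 161 179 181 181 181 177 157 151 153 154 154 154]
230 up v158-174 [154 154 153 152 155 166 175 177 173 164 127 104 131 153 155 153 157]  low v238-252 [156 155 154 153 156 173 171 175 184 184 185 179 167 158 155 156 151 154]
245 up v158-174 [153 154 154 155 158 175 180 181 177 174 174 136 104 134 150 154 155]  low v238-252 [154 155 154 154 158 163 146 165 176 158 144 148 163 154 151 151 154 153]
255 up v158-174 [157 155 154 154 159 165 173 183 185 183 171 130 105 133 152 158 153]  low v238-252 [155 155 154 155 154 158 163 154 158 176 186 186 189 184 165 154 153 154]
200 [   0.5    1.1   -0.4    2.8   10.2    4.4    5.6    7.1   19.6   16.9    8.4    5.     2.5    0.3 1056.2    0.4    0.7] [ 1.6  4.9  0.6 20.2 17.8  3.5  6.   6.3  6.7  1.9  4.8  3.3 -0.   0.3 -2.1  1.4]
230 [ 1.4  1.7 -0.4  3.
[... 442 characters left out ...]
2  72  42  27  47 102 142 152 155
 154 154 154] [-730.4 -744.7 -728.6 -735.5   91.    88.6   89.3   88.2   89.3   90.6   88.9   88.2   89.2   90.6   92.8   89.1   89.4   92.4   88.    90.6   86.6
   85.1   79.6   74.7   71.2   63.3   54.1   39.6   31.7   26.    19.3   18.2   19.5   10.8 1056.2   -0.5    3.2    3.     2.8    0.4]
232 [170 174 172 173 176 178 175 174 180 177 178 182 179 171 147 110  82  58  37  43  46  59  72  82  68  40  27  51  99 144 154 153 155 153 152 155 155
 156 153 152] [88.9 86.7 91.4 88.7 89.7 88.3 91.5 92.5 90.9 90.8 91.7 91.9 87.8 90.8 89.1 86.  81.2 75.5 72.9 66.3 59.3 49.4 39.3 32.1 21.  20.6 22.  17.8  9.3
  0.8 -0.2  4.   1.7  3.1  4.1  2.3  3.9  4.7  2.6  3.6]
```

```bash
cat > dock.py <<'E'
from h import *
np.set_printoptions(precision=2,suppress=True,linewidth=150)
f=np.load('top0.npz');g=cv2.cvtColor(f['im'],cv2.COLOR_BGR2GRAY).astype(float)
U=[];L=[];T=[]
for u in range(198,248):
    col=g[:,u]; m=164+np.argmin(col[164:173]); 
    h=(col[m]+153)/2
    v=m
    while col[v+1]<h: v+=1
    U.append((u,v+(h-col[v])/(col[v+1]-col[v])))
    h=(col[m]+172)/2; v=m
    while col[v-1]<h: v-=1
    T.append((u,v-(h-col[v])/(col[v-1]-col[v])))
    v=237
    while col[v+1]<160: v+=1
    L.append((u,v+(160-col[v])/(col[v+1]-col[v])))
def fit(n,p,z):
    X=ray('top',p,z); 
    for _ in range(3):
        c=np.polyfit(X[:,1],X[:,0],1); r=X[:,0]-np.polyval(c,X[:,1]); X=X[abs(r)<max(0.5,1.5*r.std())]
    print(n,'x at y=200',np.polyval(c,200),'slope',c[0],r.std(),len(X)); return c
a=fit('upper foot',U,0);t=fit('upper top',T,18);b=fit('lower top',L,18)
B=[]
for rng in((176,185),(228,238)):
    for v in range(*rng):
        row=g[v]; m=183+np.argmin(row[183:196]); h=(row[m]+154)/2; u=m
        while row[u+1]<h:u+=1
        B.append((u+(h-row[u])/(row[u+1]-row[u]),v))
X=ray('top',B,8); c=np.polyfit(X[:,0],X[:,1],1); print('bumper y at x=500',np.polyval(c,500),'slope',c[0]); print(X[:,:2])
E
python3 dock.py
```

```text
upper foot x at y=200 604.8022367622616 slope 0.042558435359327546 0.36176741940448187 30
upper top x at y=200 606.3991938439917 slope 0.05370969967193463 0.5035958838847817 32
lower top x at y=200 395.44865269701245 slope 0.02046903883973033 1.7886709926252675 31
bumper y at x=500 343.93452629758065 slope -0.04946665090171263
[[587.93 340.63]
 [584.97 340.3 ]
 [582.02 340.37]
 [579.07 340.29]
 [576.13 340.11]
 [573.18 340.  ]
 [570.24 340.05]
 [567.3  340.02]
 [564.37 340.  ]
 [438.25 346.39]
 [435.45 346.47]
 [432.65 346.42]
 [429.85 346.38]
 [427.05 346.03]
 [424.26 346.29]
 [421.49 348.68]
 [418.72 349.74]
 [415.93 349.74]
 [413.15 349.73]]
```

```bash
cat >> h.py <<'E'
def go(x,y,z,yaw=None):
    """target TCP; yaw of tool x in world. prints shift in tool axes & spin deg"""
    s=arm.read_state(); M=Ro.from_quat(s['ee_rot']).as_matrix()
    d=M.T@(np.array([x,y,z])-s['position'])
    cy=np.arctan2(M[1,0],M[0,0]); sp=0 if yaw is None else -np.degrees((yaw-cy+np.pi)%(2*np.pi)-np.pi)
    print('shift',np.round(d,1),'spin',round(sp,1),'| pos',np.round(s['position'],1),'yaw',round(cy,3),'tilt',np.round(M[:2,2],3),'j',np.round(s['joints'],2),'F',np.round(s['contact_force'],1),'w',round(s['gripper_width'],1),'t',s['clock'])
E
python3 -c "
from h import *
go(533,-277,360,-1.5)"
```

```text
shift [588.7 744.9  45.3] spin 70.0 | pos [171.3 600.9 403.7] yaw -0.278 tilt [-0.    -0.002] j [ 1.55  0.39  0.01 -0.   -1.19 -0.26] F [ 0.9 -0.2  0.5] w 85.3 t 0.1
```

```bash
python3 -m jog '[[[37,47,0,0],[74,94,0,0],[111,141,0,0],[148,188,0,0],[185,235,0,0]]]' 55; python3 -m jog '[[[37,47,0,0],[74,94,0,0],[111,141,0,0],[148,188,0,0],[185,235,0,0]]]'; python3 -m jog '[[[37,47,0,0],[74,94,0,0],[111,141,0,0],[148,188,0,0],[185,235,0,0]]]'; python3 -c "
from h import *
go(533,-277,360,-1.5)"
```

```text
clock: 0.72
position: [285.0, 322.1, 404.0]
ee_rot: [0.99, -0.138, -0.0, 0.001]
contact_force: [0.9, -0.3, 0.2]
gripper_width: 55.0
clock: 1.35
position: [398.7, 43.5, 404.7]
ee_rot: [0.99, -0.138, 0.0, 0.001]
contact_force: [1.8, 1.2, 0.4]
gripper_width: 55.1
clock: 1.98
position: [512.7, -235.2, 404.8]
ee_rot: [0.99, -0.138, -0.0, 0.001]
contact_force: [0.6, 1.3, 0.6]
gripper_width: 55.1
shift [30.9 34.6 44.8] spin 70.1 | pos [ 512.7 -235.2  404.8] yaw -0.277 tilt [-0.001 -0.002] j [-0.14  0.28 -0.15  0.   -1.14  1.44] F [0.6 1.3 0.6] w 55.1 t 1.975
```

```bash
python3 -m jog '[[[10,12,0,10],[20,24,0,20],[31,35,0,30],[31,35,0,40],[31,35,0,50]]]'; python3 -m jog '[[[0,0,0,10],[0,0,0,20],[0,0,20,20],[0,0,40,20],[0,0,40,20]]]';  python3 - <<'E'
from h import *
go(533,-277,300,-1.5)
im,d=get('top','a'); crop(im,380,120,500,240,5,'pics/a1.png')
im,d=get('scene','a'); crop(im,360,110,520,260,5,'pics/a2.png')
E
```

```text
clock: 2.6
position: [532.9, -277.6, 404.0]
ee_rot: [0.837, -0.546, -0.001, 0.001]
contact_force: [-0.5, 0.0, -0.3]
gripper_width: 55.0
clock: 3.22
position: [532.4, -277.5, 361.9]
ee_rot: [0.73, -0.684, -0.003, 0.002]
contact_force: [-0.6, -1.2, 0.0]
gripper_width: 55.4
shift [-0.4 -1.1 61.8] spin -0.3 | pos [ 532.4 -277.5  361.9] yaw -1.506 tilt [-0.007  0.001] j [-0.21  0.38 -0.12  0.   -1.08  0.28] F [-0.6 -1.2  0. ] w 55.4 t 3.225
```

View pics/a1.png

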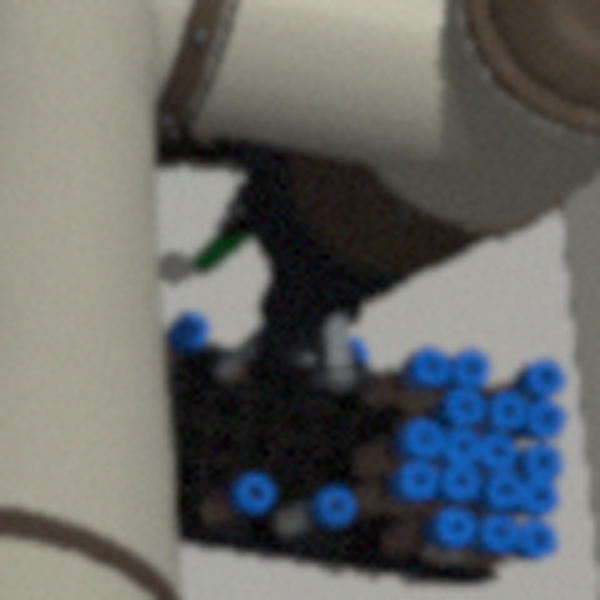

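View pics/a2.png

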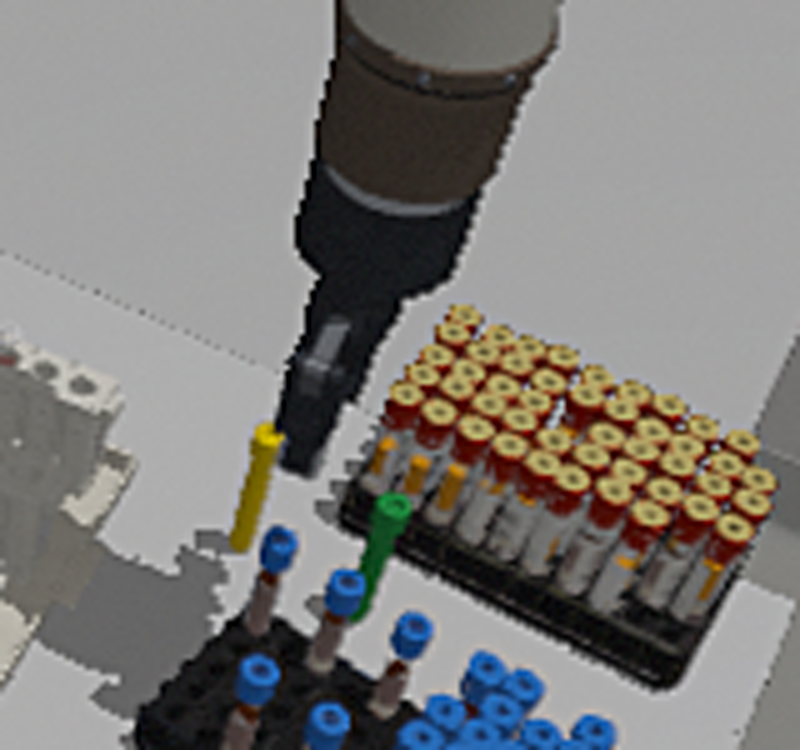

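```bash
python3 -m jog '[[[0,-1,20,0],[0,-1,40,0],[0,-1,60,0],[0,-1,70,0],[0,-1,74,0]]]';  python3 - <<'E'
from h import *
go(533,-277,254,-1.5)
im,d=get('top','b'); crop(im,390,150,480,240,6,'pics/b1.png')
im,d=get('scene','b'); crop(im,380,170,460,260,6,'pics/b2.png')
E
```

```text
clock: 3.95
position: [534.1, -277.9, 290.6]
ee_rot: [0.73, -0.683, 0.0, 0.001]
contact_force: [-0.8, -0.9, 0.2]
gripper_width: 55.0
shift [-1.   1.  36.6] spin -0.3 | pos [ 534.1 -277.9  290.6] yaw -1.505 tilt [-0.001 -0.002] j [-0.21  0.45 -0.2   0.   -0.92  0.28] F [-0.8 -0.9  0.2] w 55.0 t 3.95
```

View pics/b1.png

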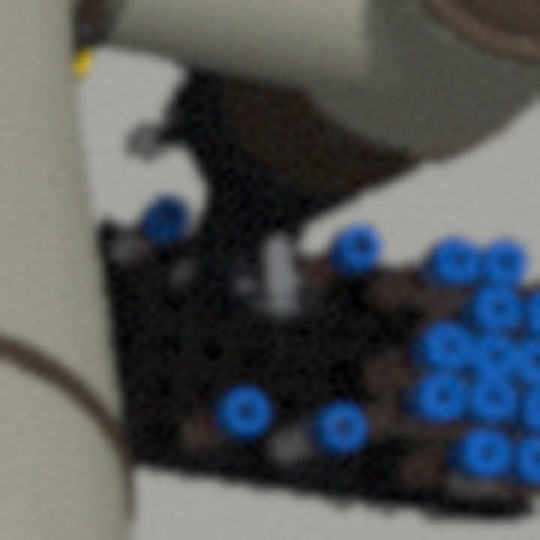

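View pics/b2.png

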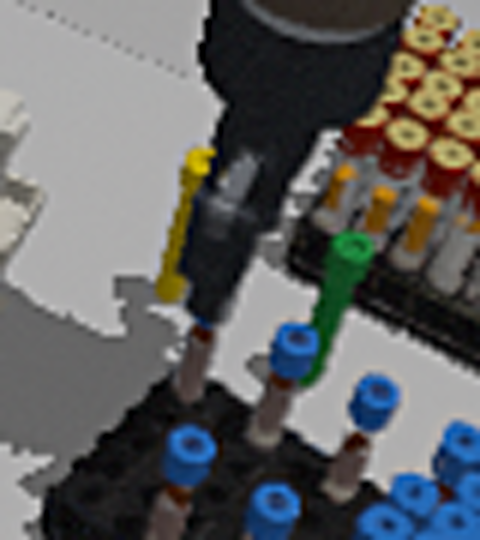

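```bash
python3 - <<'E'
from h import *
np.set_printoptions(precision=1,suppress=True)
for n in('top','scene'):
  print(n,proj(n,[[534,-278,118],[506,-278,118],[562,-278,118],[534,-278,290],[533,-276,108],[526,-317,108]]))
E
```

```text
top [[419.5 184.3]
 [420.2 195. ]
 [418.9 173.8]
 [442.4 166. ]
 [417.7 185.6]
 [433.6 188.1]]
scene [[417.2 214.4]
 [412.8 221.2]
 [421.5 207.9]
 [431.8 167.2]
 [415.6 216.7]
 [428.9 225.2]]
```

```bash
python3 -m jog '[[[-1,1,12,0],[-1,1,24,0],[-1,1,34,0],[-1,1,36,0],[-1,1,36,0]]]';  python3 -m jog '[[[0,0,0,0],[0,0,0,0],[0,0,0,0],[0,0,0,0],[0,0,0,0]]]' 10; python3 - <<'E'
from h import *
go(533,-277,254,-1.5)
im,d=get('scene','c'); crop(im,380,170,460,260,6,'pics/b3.png')
E
```

```text
clock: 4.68
position: [533.1, -277.0, 254.5]
ee_rot: [0.73, -0.683, -0.0, 0.001]
contact_force: [-0.2, 0.4, -0.1]
gripper_width: 54.9
clock: 5.3
position: [533.3, -277.1, 255.0]
ee_rot: [0.73, -0.683, 0.001, 0.001]
contact_force: [0.1, 0.1, 3.7]
gripper_width: 17.0
shift [-0.1  0.3  1. ] spin -0.3 | pos [ 533.3 -277.1  255. ] yaw -1.505 tilt [-0.001 -0.002] j [-0.21  0.49 -0.24  0.   -0.84  0.27] F [0.1 0.1 3.7] w 17.0 t 5.3
```

View pics/b3.png

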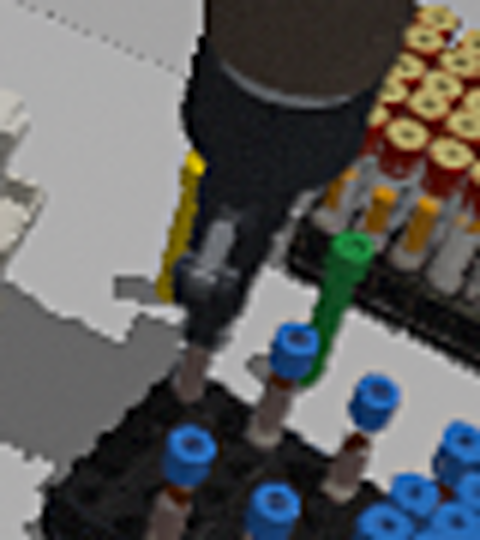

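```bash
python3 -m jog '[[[0,0,-15,0],[0,0,-50,0],[0,0,-100,0],[0,0,-125,0],[0,0,-125,0]]]'; python3 - <<'E'
from h import *
go(508,16,375,-1.5)
im,d=get('scene','d'); crop(im,370,120,470,230,5,'pics/b4.png')
E
```

```text
clock: 5.98
position: [533.5, -276.9, 383.2]
ee_rot: [0.73, -0.683, 0.003, -0.0]
contact_force: [0.2, -1.0, 0.2]
gripper_width: 16.7
shift [-293.9    6.     7. ] spin -0.3 | pos [ 533.5 -276.9  383.2] yaw -1.504 tilt [ 0.005 -0.004] j [-0.21  0.36 -0.09  0.   -1.12  0.27] F [ 0.2 -1.   0.2] w 16.7 t 5.975
```

View pics/b4.png

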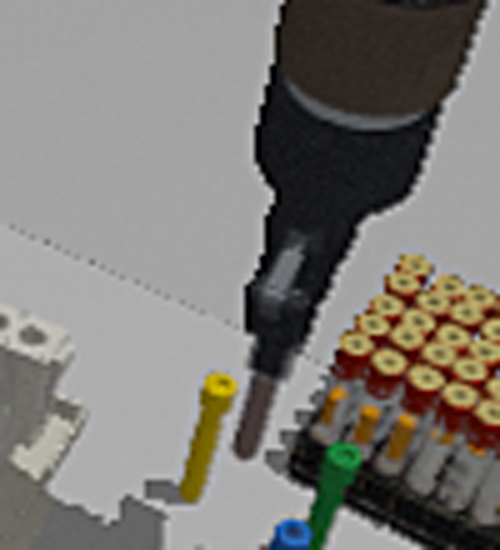

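```bash
python3 -m jog '[[[-55,1,0,0],[-115,2,0,0],[-175,4,0,0],[-235,5,0,0],[-294,6,3,0]]]'; python3 -m jog '[[[0,0,0,0],[0,0,0,0],[0,0,0,0],[0,0,0,0],[0,0,0,0]]]'; python3 - <<'E'
from h import *
go(508,16,375,-1.5)
im,d=get('scene','e'); crop(im,280,90,400,240,5,'pics/e1.png')
im,d=get('top','e'); crop(im,280,140,390,250,6,'pics/e2.png')
E
```

```text
clock: 6.65
position: [506.8, 18.0, 376.1]
ee_rot: [0.73, -0.683, 0.0, 0.001]
contact_force: [0.8, -0.3, -0.2]
gripper_width: 17.1
clock: 7.28
position: [506.9, 17.2, 376.1]
ee_rot: [0.729, -0.684, 0.0, 0.001]
contact_force: [-0.7, 1.3, -1.2]
gripper_width: 16.9
shift [ 1.3 -1.   1.1] spin -0.4 | pos [506.9  17.2 376.1] yaw -1.507 tilt [-0.002 -0.003] j [ 0.35  0.21 -0.32  0.   -1.04 -0.29] F [-0.7  1.3 -1.2] w 16.9 t 7.275
```

View pics/e1.png

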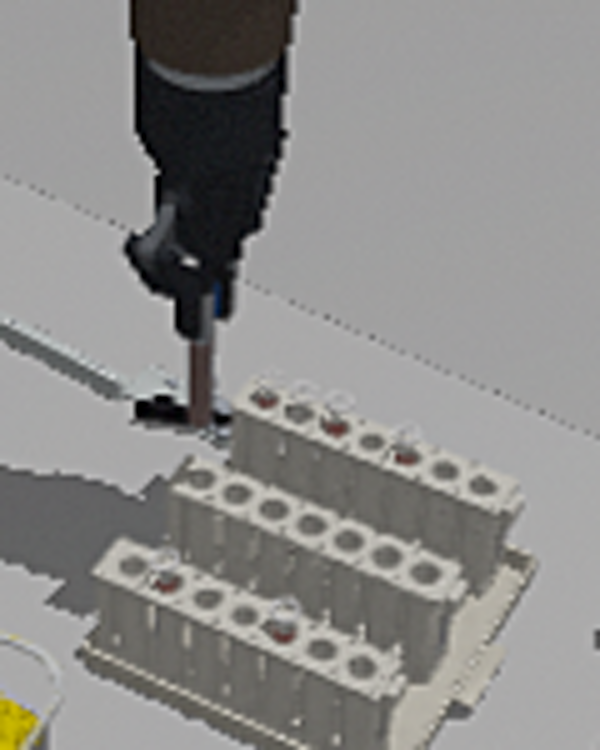

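View pics/e2.png

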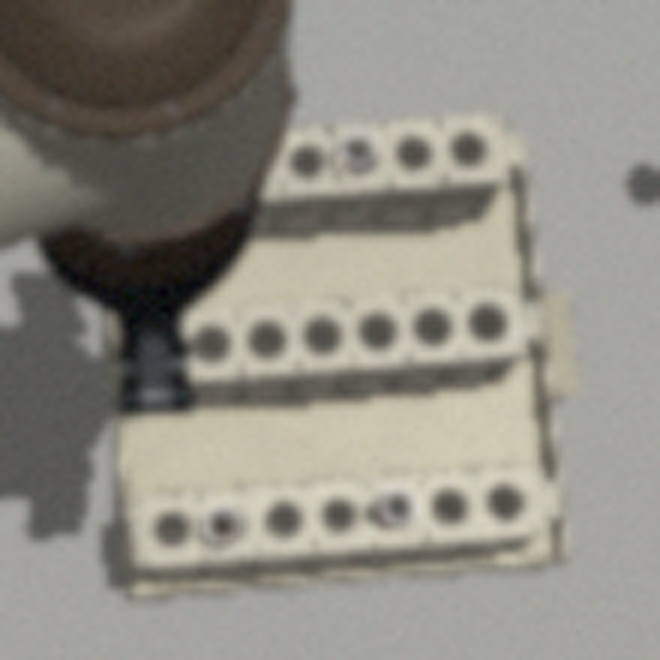

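```bash
python3 - <<'E'
from h import *
np.set_printoptions(precision=1,suppress=True,linewidth=160)
f=np.load('scene_e.npz'); im=f['im'];d=f['d']
c=im[145:182,308:336].astype(int)
r=c[...,2]-c[...,0]
for i,row in enumerate(r): print(145+i,row)
print(proj('scene',[[506.9,17.2,126],[506.9,17.2,160],[506.9,17.2,200]]))
E
```

```text
145 [-2 -4 -5 -6 -6 -2 -7 -4 -4 -4 -3 -6 -3 -7 -2 -6 -2  1 -3 -1 -1  1  0  0  0 -1  0  0]
146 [ -2  -4  -5  -6  -5  -5  -4  -5  -2  -4  -7  -5  -5  -2  -9 -26   0  -2  -2  -1  -1   0   0   0   0   0  -2   0]
147 [  0  -1  -5  -6  -3  -4 -10  -4  -4  -8  -6  -2  -2  -1 -20 -51 -11   0  -2   0   1   1  -1   0   1   0   0   1]
148 [  0  -1  -1  -1  -1  -3  -7  -4  -4  -8  -4  -6  -3  -1 -13 -47 -15   2  -3  -1   1   1   1   1   1   1   0  -1]
149 [  0   1   0   0  -1  -1  -1  -3  -4  -9  -7  -4  -2  -3 -10 -58  -9   1  -1  -1   1   1   0   0   0   0   1   0]
150 [  0   0   0   1   2   1   2  -3  -5  -3  -3  -5  -3  -2 -10 -59  -9   0  -2  -2   0   0   1   1   1   0   0   1]
151 [  0   0   1   1   1   1   2  -2  -4  -2  -4  -4  -2  -3 -10 -60 -12   2  -2  -2   1   1   1   0   0   1   1   1]
152 [  0   0   1   1   0   0   2  -5  -4  -5  -1   1  -3  -4 -11 -59  -9   2   0  -1   0   1   0   0   1   1   0   1]
153 [  0   1   1   0   0   2   1  -1  -2  -6   0  -3  -3  -4  -7 -16   3   0   0   1   1   1   0   1   1   0   2   1]
154 [ 1  0  0  0  1  0  2  0 -2 -6 -4 -2 -4 -5 -1  2  1  2  1  1  
[... 1967 characters left out ...]
1   1   1  -3  -1   8   4  -5 -12  -7  -7  -4   2   8   7   5   7   7   6   7   6   6]
176 [  1   0   1   1   1   0   2   0   2   0   0  -4  -6  -5  -3 -12 -14 -13   3   8   7   6   5   7   7   7   6   6]
177 [ 1  1  1  0  0  1  0  0  1  1  0  2 -1 -4 -5 -5 -7 -6  6  9  5  3  6  6  6  7  7  6]
178 [ 1  0  0  1  1  1  1  0  1  2  1  1  1  1 -1 -2 -4 -1  6  6  5  5  6  6  6  8  7  5]
179 [ 0  0  0  0  1 -1  0  1  0  0  0  1  0  1  2  2  0 -2  5  7  7  6  7  6  5  6  6  6]
180 [ 0  1  0  1  0  1  0  1  1 -1  0  1  0 -1  0  0 -1  0  6  8  8  5  8  5  7  7  7  6]
181 [ 0  1  1  0  0  1  0  0 -1  3  9  6  1 -1  0 -1 -1 -1  6  6  6  5  5  6  5  5  7  7]
[[319.5 174. ]
 [319.7 165.3]
 [320.  154.6]]
```

```bash
cat >> h.py <<'E'
def wells(n,im,A,B,n_=7,th=None):
    g=cv2.GaussianBlur(cv2.cvtColor(im,cv2.COLOR_BGR2GRAY).astype(np.float32),(0,0),0.5); c=[]
    for i in range(n_):
        u,v=np.array(A,float)+(np.array(B,float)-A)*i/(n_-1)
        for _ in range(5):
            uu,vv=np.meshgrid(np.arange(int(round(u))-4,int(round(u))+5),np.arange(int(round(v))-3,int(round(v))+4))
            w=np.clip((th or 135)-g[vv,uu],0,None)*(np.hypot(uu-u,(vv-v)*1.3)<4)
            if w.sum()==0: break
            u,v=(w*uu).sum()/w.sum(),(w*vv).sum()/w.sum()
        c.append((u,v))
    return np.array(c)
E
python3 - <<'E'
from h import *
np.set_printoptions(precision=1,suppress=True,linewidth=160)
f=np.load('scene_e.npz')
c=wells('scene',f['im'],(320,186),(365.4,204.6)); X=ray('scene',c,82); print(np.c_[c,X])
t=np.array([[508.2,16.3,82],[510,-8.2,82],[511.7,-32.8,82],[513.3,-57.3,82],[515,-81.7,82],[517,-106,82],[518.6,-130.6,82]])
print(proj('scene',t))
E
```

```text
[[ 318.2  184.7  505.2   19.5   82. ]
 [ 327.1  188.2  508.1   -9.8   82. ]
 [ 334.3  191.3  509.4  -34.2   82. ]
 [ 342.   194.5  511.6  -59.3   82. ]
 [ 349.4  197.8  512.8  -83.6   82. ]
 [ 357.1  200.9  514.8 -107.9   82. ]
 [ 364.9  204.2  516.3 -132.5   82. ]]
[[319.7 184.5]
 [326.9 187.6]
 [334.3 190.7]
 [341.7 193.8]
 [349.3 197. ]
 [356.9 200.1]
 [364.7 203.4]]
```

```bash
python3 -m jog '[[[1.5,-0.5,10,0],[1.5,-0.5,25,0],[1.5,-0.5,33,0],[1.5,-0.5,36,0],[1.5,-0.5,36,0]]]'; python3 - <<'E'
from h import *
go(507.3,15.5,262,-1.5)
im,d=get('scene','f'); crop(im,290,120,370,210,6,'pics/f1.png')
E
```

```text
clock: 8.0
position: [507.5, 16.0, 339.9]
ee_rot: [0.73, -0.684, 0.0, 0.002]
contact_force: [-0.2, 0.7, 0.3]
gripper_width: 17.1
shift [ 0.3  0.1 77.9] spin -0.3 | pos [507.5  16.  339.9] yaw -1.506 tilt [-0.002 -0.003] j [ 0.35  0.25 -0.37  0.   -0.96 -0.29] F [-0.2  0.7  0.3] w 17.1 t 8.0
```

View pics/f1.png

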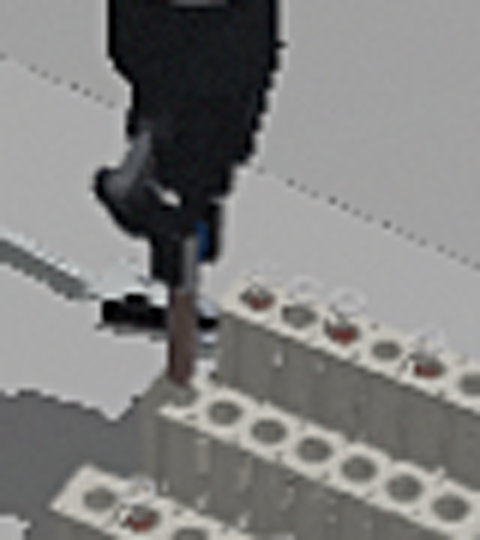

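```bash
python3 -m jog '[[[0,0,8,0],[0,0,16,0],[0,0,26,0],[0,0,38,0],[0,0,45,0]]]';  python3 -m jog '[[[0,0,10,0],[0,0,20,0],[0,0,28,0],[0,0,30,0],[0,0,30,0]]]'; python3 - <<'E'
from h import *
go(507.3,15.5,262,-1.5)
E
```

```text
clock: 8.68
position: [507.3, 15.8, 294.1]
ee_rot: [0.73, -0.684, 0.0, 0.002]
contact_force: [0.1, -0.6, -1.1]
gripper_width: 16.5
clock: 9.3
position: [507.4, 15.8, 264.1]
ee_rot: [0.73, -0.684, 0.0, 0.002]
contact_force: [0.9, -0.5, 0.0]
gripper_width: 16.7
shift [0.3 0.1 2.1] spin -0.3 | pos [507.4  15.8 264.1] yaw -1.506 tilt [-0.002 -0.003] j [ 0.35  0.34 -0.46  0.   -0.77 -0.29] F [ 0.9 -0.5  0. ] w 16.7 t 9.3
```

```bash
python3 -m jog '[[[0,0,0,0],[0,0,0,0],[0,0,0,0],[0,0,0,0],[0,0,0,0]]]' 50; python3 -m jog '[[[0,0,-20,0],[0,0,-50,0],[0,0,-80,0],[0,0,-100,0],[40,0,-100,0]]]'; python3 - <<'E'
from h import *
go(526.5,-317,300,-1.5)
im,d=get('scene','g'); crop(im,290,120,390,220,6,'pics/g1.png')
E
```

```text
clock: 9.93
position: [507.3, 15.8, 264.1]
ee_rot: [0.73, -0.684, 0.0, 0.002]
contact_force: [-0.6, -0.2, -0.3]
gripper_width: 49.6
clock: 10.55
position: [510.8, -22.8, 366.4]
ee_rot: [0.731, -0.682, 0.002, -0.0]
contact_force: [-0.7, 0.5, -0.7]
gripper_width: 50.1
shift [294.4   4.8  67.1] spin -0.1 | pos [510.8 -22.8 366.4] yaw -1.502 tilt [ 0.003 -0.002] j [ 0.27  0.22 -0.33  0.   -1.02 -0.21] F [-0.7  0.5 -0.7] w 50.1 t 10.55
```

View pics/g1.png

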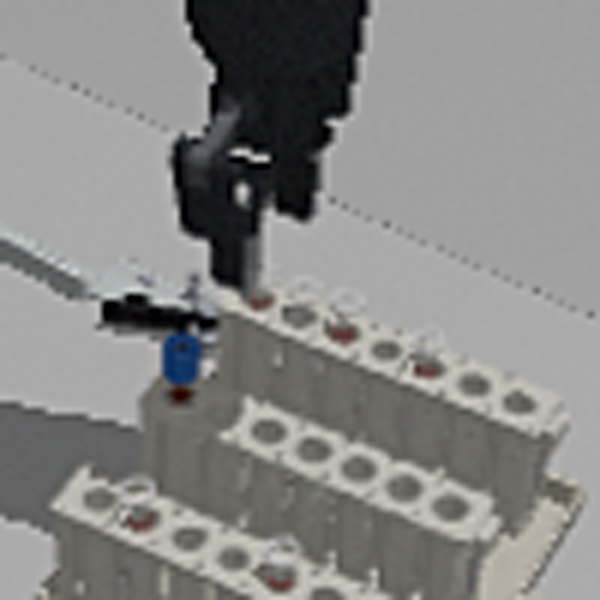

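```bash
cat >> h.py <<'E'
def chk(tag):
    np.set_printoptions(precision=1,suppress=True)
    f=np.load(f'scene_{tag}.npz')
    for o in caps('scene',f['im'],f['d'],(300,130,440,265)): print(o[0],o[1],o[2])
E
python3 -c "
from h import *
chk('g')"
python3 -m jog '[[[55,1,0,0],[115,2,0,0],[175,3,0,0],[235,4,0,0],[295,5,20,0]]]'; python3 -c "
from h import *
go(526,-318,254,-1.5)"
```

```text
[319.6 179.7] 38 [501.   12.1 110.5]
[428.3 228.1] 56 [ 518.8 -318.9  104.8]
[410.9 245.6] 59 [ 440.7 -305.2  104.8]
[424.9 255.3] 63 [ 433.6 -346.7  105.1]
clock: 11.22
position: [524.5, -322.8, 348.0]
ee_rot: [0.73, -0.684, 0.003, 0.001]
contact_force: [1.3, 0.6, 0.1]
gripper_width: 50.3
shift [-5.2 -1.5 94. ] spin -0.3 | pos [ 524.5 -322.8  348. ] yaw -1.506 tilt [ 0.003 -0.005] j [-0.29  0.41 -0.1   0.   -1.05  0.35] F [1.3 0.6 0.1] w 50.3 t 11.225
```

```bash
python3 -m jog '[[[-5,-1,20,0],[-5,-1,45,0],[-5,-1,70,0],[-5,-1,88,0],[-5,-1,94,0]]]'; python3 -c "
from h import *
go(525.3,-317.5,254,-1.5)";  python3 -m jog '[[[0,0,0,0],[0,0,0,0],[0,0,0,0],[0,0,0,0],[0,0,0,0]]]' 10;python3 -m jog '[[[0,0,-15,0],[0,0,-50,0],[0,0,-100,0],[0,0,-123,0],[0,0,-123,0]]]'; python3 - <<'E'
from h import *
go(509.2,-9.3,376,-1.5)
im,d=get('scene','h'); crop(im,370,110,470,230,5,'pics/h1.png')
E
```

```text
clock: 11.85
position: [525.1, -318.2, 252.5]
ee_rot: [0.73, -0.684, 0.002, 0.001]
contact_force: [-0.8, 0.0, 0.4]
gripper_width: 50.1
shift [-0.7 -0.2 -1.5] spin -0.3 | pos [ 525.1 -318.2  252.5] yaw -1.506 tilt [ 0.    -0.004] j [-0.28  0.51 -0.21  0.01 -0.85  0.34] F [-0.8  0.   0.4] w 50.1 t 11.85
clock: 12.48
position: [525.3, -318.3, 253.2]
ee_rot: [0.73, -0.684, 0.002, 0.001]
contact_force: [-1.2, 0.7, 3.4]
gripper_width: 16.8
clock: 13.1
position: [525.2, -317.7, 379.5]
ee_rot: [0.73, -0.684, 0.005, 0.0]
contact_force: [-0.3, 0.4, 0.3]
gripper_width: 16.7
shift [-308.8   -4.1    1.3] spin -0.3 | pos [ 525.2 -317.7  379.5] yaw -1.506 tilt [ 0.007 -0.007] j [-0.28  0.38 -0.06  0.01 -1.12  0.34] F [-0.3  0.4  0.3] w 16.7 t 13.1
```

View pics/h1.png

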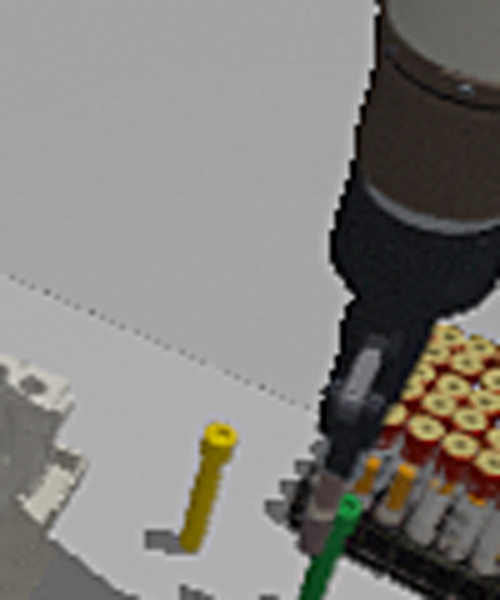

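```bash
python3 -m jog '[[[-60,-1,0,0],[-122,-2,0,0],[-184,-3,0,0],[-246,-4,0,0],[-308,-5,1,0]]]'; python3 -m jog '[[[0,0,0,0],[0,0,0,0],[0,0,0,0],[0,0,0,0],[0,0,0,0]]]'; python3 - <<'E'
from h import *
go(509.2,-8.7,340,-1.5)
im,d=get('scene','i'); crop(im,290,100,390,220,5,'pics/i1.png')
print(proj('scene',[[509.2,-8.7,128],[509.2,-8.7,160],[509.2,-8.7,82]]))
E
```

```text
clock: 13.78
position: [509.1, -8.0, 373.4]
ee_rot: [0.73, -0.684, 0.002, 0.002]
contact_force: [0.9, 0.8, -0.2]
gripper_width: 16.8
clock: 14.4
position: [509.1, -8.9, 373.3]
ee_rot: [0.729, -0.685, 0.002, 0.002]
contact_force: [0.2, 0.0, 0.4]
gripper_width: 17.1
shift [-0.4 -0.1 33.3] spin -0.5 | pos [509.1  -8.9 373.3] yaw -1.508 tilt [ 0.001 -0.006] j [ 0.3   0.21 -0.32  0.01 -1.03 -0.24] F [0.2 0.  0.4] w 17.1 t 14.4
[[327.46529561 176.62608278]
 [327.85299019 168.4589703 ]
 [326.93506238 187.79589166]]
```

View pics/i1.png

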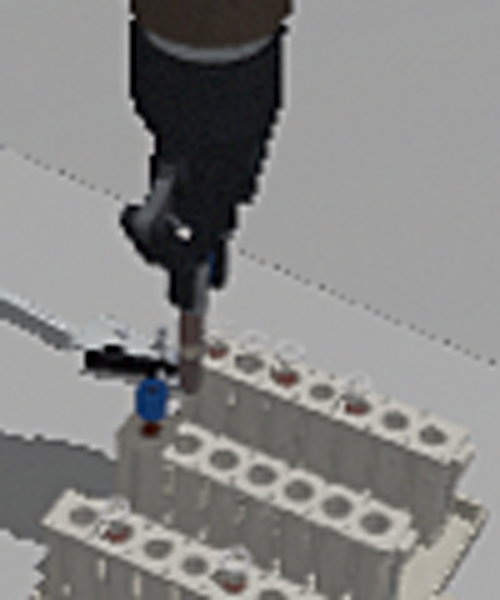

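```bash
python3 -m jog '[[[0,0,15,0],[0,0,30,0],[0,0,38,0],[0,0,50,0],[0,0,60,0]]]';  python3 -c "
from h import *
go(509.2,-8.7,262,-1.5)"; python3 -m jog '[[[0,0,10,0],[0,0,22,0],[0,0,34,0],[0,0,44,0],[0,0,49,0]]]'; python3 - <<'E'
from h import *
go(509.2,-8.7,262,-1.5)
E
```

```text
clock: 15.08
position: [509.1, -9.0, 312.5]
ee_rot: [0.729, -0.684, 0.002, 0.002]
contact_force: [-0.4, -0.7, -1.1]
gripper_width: 16.6
shift [-0.6 -0.1 50.5] spin -0.4 | pos [509.1  -9.  312.5] yaw -1.508 tilt [ 0.    -0.006] j [ 0.3   0.28 -0.41  0.01 -0.89 -0.24] F [-0.4 -0.7 -1.1] w 16.6 t 15.075
clock: 15.7
position: [509.1, -9.4, 262.7]
ee_rot: [0.729, -0.684, 0.002, 0.002]
contact_force: [0.7, -0.7, -0.0]
gripper_width: 16.9
shift [-0.7 -0.2  0.7] spin -0.4 | pos [509.1  -9.4 262.7] yaw -1.508 tilt [-0.001 -0.006] j [ 0.3   0.35 -0.46  0.01 -0.76 -0.24] F [ 0.7 -0.7 -0. ] w 16.9 t 15.7
```

Release, rise, back towards tube 3.

```bash
python3 -m jog '[[[0,0,0,0],[0,0,0,0],[0,0,0,0],[0,0,0,0],[0,0,0,0]]]' 50; python3 -m jog '[[[0,0,-20,0],[0,0,-50,0],[0,0,-80,0],[30,0,-100,0],[90,0,-100,0]]]'; python3 - <<'E'
from h import *
get('scene','j'); chk('j')
im,d=get('top','j'); crop(im,270,150,460,250,4,'pics/j1.png')
for o in caps('top',im,d,(400,180,456,232)): print(o[0],o[2])
go(519,-358.5,300,-1.5)
E
```

```text
clock: 16.32
position: [509.1, -9.3, 262.8]
ee_rot: [0.729, -0.684, 0.002, 0.002]
contact_force: [0.1, -0.2, 0.7]
gripper_width: 50.0
clock: 16.95
position: [515.5, -98.3, 365.8]
ee_rot: [0.731, -0.683, 0.004, 0.0]
contact_force: [1.5, 0.2, -1.1]
gripper_width: 49.7
[319.6 179.7] 37 [500.8  12.9 110.1]
[327.1 182.9] 36 [502.7 -11.9 111.2]
[410.4 246.2] 61 [ 438.7 -304.6  104.5]
[424.8 255.5] 66 [ 432.8 -346.4  105.2]
[448.7 191.5] [ 517.5 -355.9  108.7]
[430.6 219.3] [ 445.2 -304.5  108.3]
[446.8 221.5] [ 439.3 -344.9  108.1]
shift [255.8  10.4  65.4] spin -0.7 | pos [ 514.5 -102.2  363.8] yaw -1.513 tilt [ 0. -0.] j [ 0.1  0.2 -0.3  0.  -1.  -0.1] F [-1.4  0.   0. ] w 49.7 t 17.05
```

View pics/j1.png

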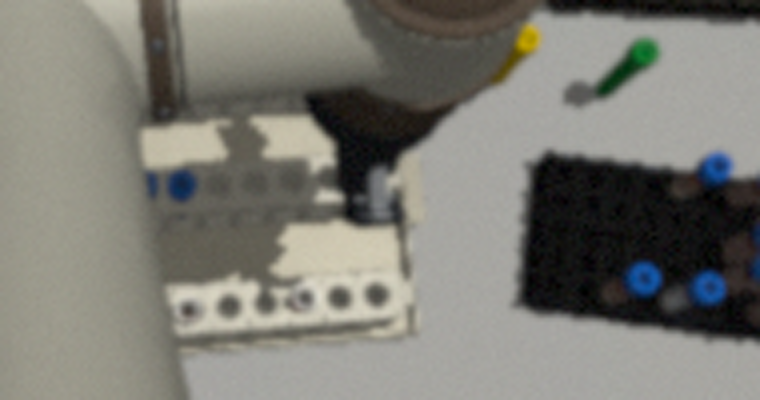

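```bash
python3 -m jog '[[[55,2,0,0],[115,5,0,0],[175,7,0,0],[235,10,0,0],[253,12,30,0]]]'; python3 -c "
from h import *
go(517.5,-357,254,-1.5)"
```

```text
clock: 17.68
position: [517.6, -358.7, 337.0]
ee_rot: [0.726, -0.687, 0.005, 0.001]
contact_force: [-0.7, 0.0, -0.6]
gripper_width: 50.0
shift [-2.5  0.5 82.9] spin -0.9 | pos [ 517.6 -358.7  337. ] yaw -1.516 tilt [ 0.006 -0.009] j [-0.35  0.44 -0.08  0.01 -1.04  0.4 ] F [-0.7  0.  -0.6] w 50.0 t 17.675
```

```bash
python3 -m jog '[[[-2,0.5,20,-1],[-2,0.5,45,-1],[-2,0.5,68,-1],[-2,0.5,80,-1],[-2,0.5,83,-1]]]'; python3 -c "
from h import *
go(517.5,-357,254,-1.5)";  python3 -m jog '[[[0,0,0,0],[0,0,0,0],[0,0,0,0],[0,0,0,0],[0,0,0,0]]]' 10;python3 -m jog '[[[0,0,-15,0],[0,0,-50,0],[0,0,-100,0],[0,0,-121,0],[0,0,-121,0]]]'; python3 - <<'E'
from h import *
go(511.0,-33.5,376,-1.5)
im,d=get('scene','k'); crop(im,370,110,470,230,5,'pics/k1.png')
E
```

```text
clock: 18.3
position: [517.5, -357.3, 253.3]
ee_rot: [0.732, -0.681, 0.005, 0.002]
contact_force: [-0.2, -0.7, 0.6]
gripper_width: 49.6
shift [-0.3  0.  -0.7] spin 0.1 | pos [ 517.5 -357.3  253.3] yaw -1.498 tilt [ 0.004 -0.009] j [-0.35  0.53 -0.17  0.01 -0.86  0.41] F [-0.2 -0.7  0.6] w 49.6 t 18.3
clock: 18.92
position: [517.9, -357.4, 254.3]
ee_rot: [0.733, -0.681, 0.006, 0.002]
contact_force: [-0.3, -0.1, 4.4]
gripper_width: 16.9
clock: 19.55
position: [517.1, -356.2, 377.8]
ee_rot: [0.732, -0.681, 0.008, 0.001]
contact_force: [-0.1, 1.0, -0.0]
gripper_width: 17.0
shift [-322.3  -17.5   -2. ] spin 0.1 | pos [ 517.1 -356.2  377.8] yaw -1.498 tilt [ 0.01  -0.011] j [-0.34  0.41 -0.03  0.01 -1.12  0.41] F [-0.1  1.  -0. ] w 17.0 t 19.55
```

View pics/k1.png

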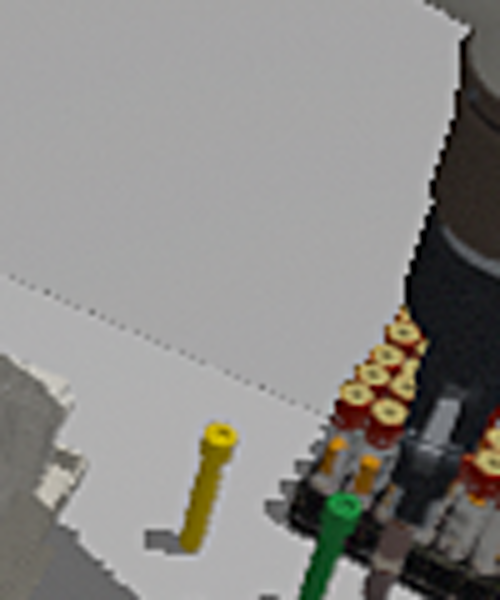

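```bash
cat >> h.py <<'E'
def foot(L=250):
    s=arm.read_state(); M=Ro.from_quat(s['ee_rot']).as_matrix(); print('foot',np.round(s['position']+M[:,2]*L,1),'grasp',np.round(s['position']+M[:,2]*155,1))
E
python3 -m jog '[[[-62,-3,0,0],[-124,-7,0,0],[-186,-10,0,0],[-248,-14,0,0],[-310,-17,0,0]]]'; python3 -m jog '[[[-12,0,0,0],[-12,0,0,0],[-12,0,0,0],[-12,0,0,0],[-12,0,0,0]]]'; python3 - <<'E'
from h import *
go(510.8,-32.5,340,-1.5);foot()
im,d=get('scene','l'); crop(im,290,100,390,220,5,'pics/l1.png')
print(proj('scene',[[510.8,-32.5,126],[510.8,-32.5,82]]))
E
```

```text
clock: 20.23
position: [510.4, -43.8, 370.9]
ee_rot: [0.732, -0.681, 0.005, 0.003]
contact_force: [2.3, 0.7, 0.5]
gripper_width: 17.2
clock: 20.85
position: [509.5, -32.8, 370.6]
ee_rot: [0.732, -0.682, 0.005, 0.003]
contact_force: [0.7, -0.5, -0.9]
gripper_width: 16.5
shift [-0.6 -1.3 30.6] spin -0.0 | pos [509.5 -32.8 370.6] yaw -1.5 tilt [ 0.003 -0.01 ] j [ 0.26  0.22 -0.33  0.01 -1.03 -0.19] F [ 0.7 -0.5 -0.9] w 16.5 t 20.85
foot [510.3 -35.4 120.6] grasp [510.  -34.4 215.6]
[[334.77501519 180.15836653]
 [334.06274811 190.81672016]]
```

View pics/l1.png

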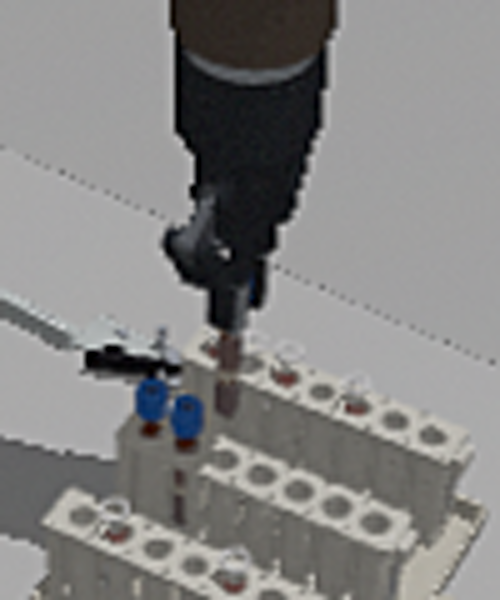

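```bash
python3 -m jog '[[[-2.5,-0.5,15,0],[-2.5,-0.5,30,0],[-2.7,-0.5,38,0],[-2.8,-0.5,50,0],[-3,-0.5,60,0]]]';  python3 -c "
from h import *
go(509.2,-8.7,262,-1.5);foot()"; python3 -m jog '[[[0,0,10,0],[0,0,22,0],[-0.3,0,34,0],[-0.5,0,42,0],[-0.5,0,47,0]]]'; python3 - <<'E'
from h import *
go(509.2,-8.7,262,-1.5);foot()
E
```

```text
clock: 21.52
position: [510.0, -30.2, 309.8]
ee_rot: [0.732, -0.681, 0.005, 0.003]
contact_force: [-0.4, 0.1, -0.2]
gripper_width: 17.2
shift [-22.   -0.7  47.6] spin 0.0 | pos [510.  -30.2 309.8] yaw -1.5 tilt [ 0.003 -0.01 ] j [ 0.26  0.29 -0.41  0.01 -0.88 -0.2 ] F [-0.4  0.1 -0.2] w 17.2 t 21.525
foot [510.7 -32.7  59.8] grasp [510.4 -31.7 154.8]
clock: 22.15
position: [510.0, -30.2, 262.3]
ee_rot: [0.732, -0.681, 0.004, 0.003]
contact_force: [-0.8, 0.1, 1.1]
gripper_width: 17.0
shift [-21.5  -0.7   0. ] spin 0.0 | pos [510.  -30.2 262.3] yaw -1.5 tilt [ 0.002 -0.01 ] j [ 0.26  0.35 -0.46  0.02 -0.76 -0.2 ] F [-0.8  0.1  1.1] w 17.0 t 22.15
foot [510.6 -32.8  12.3] grasp [510.4 -31.8 107.3]
```

```bash
python3 -m jog '[[[0,0,0,0],[0,0,0,0],[0,0,0,0],[0,0,0,0],[0,0,0,0]]]' 50; python3 -m jog '[[[0,0,-20,0],[0,0,-50,0],[0,0,-80,0],[30,0,-100,0],[90,20,-100,0]]]'; python3 - <<'E'
from h import *
get('scene','m'); chk('m')
im,d=get('top','m')
for o in caps('top',im,d,(400,180,456,232)): print('top',o[0],o[2])
crop(np.load('scene_m.npz')['im'],290,130,410,230,6,'pics/m1.png')
go(446,-304.5,300,-1.5)
E
```

```text
clock: 22.78
position: [510.1, -30.2, 262.4]
ee_rot: [0.732, -0.681, 0.004, 0.003]
contact_force: [0.7, 0.8, -0.3]
gripper_width: 49.8
clock: 23.4
position: [497.7, -119.4, 365.4]
ee_rot: [0.733, -0.68, 0.007, 0.001]
contact_force: [0.1, -0.2, -0.7]
gripper_width: 50.1
[319.6 179.7] 37 [501.   13.1 110.4]
[330.6 184.7] 69 [502.3 -25.7 111. ]
[410.3 246.6] 64 [ 438. -305.  104.]
[424.4 255.8] 64 [ 430.7 -346.3  104.2]
top [430.5 219.9] [ 442.8 -303.3  109.1]
top [446.8 222.1] [ 437.1 -344.2  109.1]
shift [177.2  60.8  65.4] spin -0.3 | pos [ 494.9 -123.1  363.6] yaw -1.505 tilt [ 0. -0.] j [ 0.1  0.2 -0.3  0.  -1.  -0. ] F [-0.5  0.1  0.5] w 49.9 t 23.5
```

View pics/m1.png

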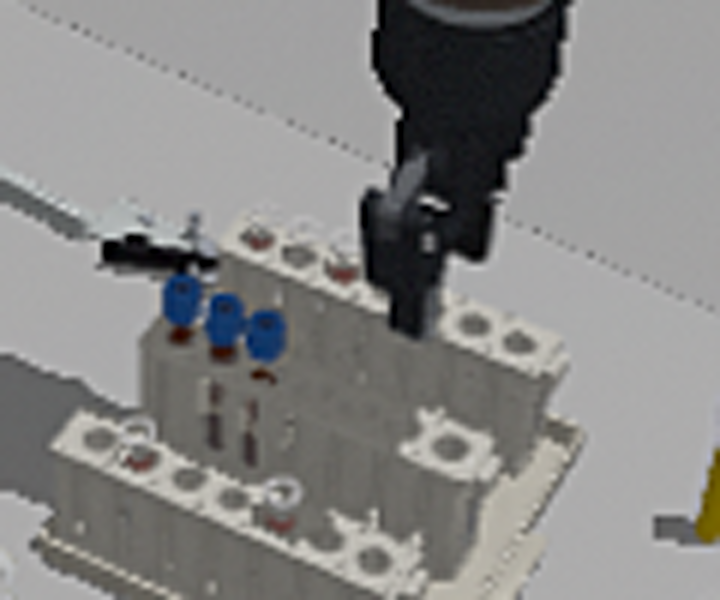

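```bash
python3 -m jog '[[[50,15,0,0],[100,35,0,0],[150,55,10,0],[175,64,25,0],[175,64,35,0]]]'; python3 -c "
from h import *
go(443,-303,254,-1.5);foot(155)"
```

```text
clock: 24.12
position: [441.9, -303.5, 329.4]
ee_rot: [0.729, -0.685, 0.004, 0.003]
contact_force: [0.5, 0.0, -0.3]
gripper_width: 49.9
shift [-1.1 -1.1 75.4] spin -0.5 | pos [ 441.9 -303.5  329.4] yaw -1.508 tilt [ 0.001 -0.01 ] j [-0.3   0.3  -0.32  0.01 -0.94  0.35] F [ 0.5  0.  -0.3] w 49.9 t 24.125
foot [ 442.1 -305.   174.4] grasp [ 442.1 -305.   174.4]
```

```bash
python3 -m jog '[[[-1.5,-1,20,0],[-1.5,-1,45,0],[-1.5,-1,65,0],[-1.5,-1,74,0],[-1.5,-1,75,0]]]'; python3 -c "
from h import *
go(443,-304,254,-1.5);foot(155)";  python3 -m jog '[[[0,0,0,0],[0,0,0,0],[0,0,0,0],[0,0,0,0],[0,0,0,0]]]' 10;python3 -m jog '[[[0,0,-15,0],[0,0,-50,0],[0,0,-100,0],[0,0,-121,0],[0,0,-121,0]]]'; python3 - <<'E'
from h import *
go(514.2,-80,376,-1.5);foot()
im,d=get('scene','n'); crop(im,350,110,470,230,5,'pics/n1.png')
E
```

```text
clock: 24.75
position: [443.3, -302.1, 254.2]
ee_rot: [0.729, -0.684, 0.004, 0.003]
contact_force: [0.2, 1.3, 0.4]
gripper_width: 50.4
shift [1.9 0.4 0.2] spin -0.4 | pos [ 443.3 -302.1  254.2] yaw -1.507 tilt [ 0.001 -0.01 ] j [-0.29  0.4  -0.41  0.01 -0.76  0.35] F [0.2 1.3 0.4] w 50.4 t 24.75
foot [ 443.4 -303.6   99.2] grasp [ 443.4 -303.6   99.2]
clock: 25.38
position: [443.5, -302.3, 255.1]
ee_rot: [0.729, -0.684, 0.004, 0.003]
contact_force: [-0.2, 0.7, 6.1]
gripper_width: 16.7
clock: 26.0
position: [443.4, -301.0, 378.4]
ee_rot: [0.729, -0.684, 0.007, 0.002]
contact_force: [0.4, -0.3, -0.6]
gripper_width: 16.9
shift [-2.161e+02 -8.480e+01  2.000e-01] spin -0.4 | pos [ 443.4 -301.   378.4] yaw -1.507 tilt [ 0.007 -0.012] j [-0.29  0.25 -0.26  0.01 -1.05  0.35] F [ 0.4 -0.3 -0.6] w 16.9 t 26.0
foot [ 445.1 -304.1  128.5] grasp [ 444.4 -302.9  223.5]
```

View pics/n1.png

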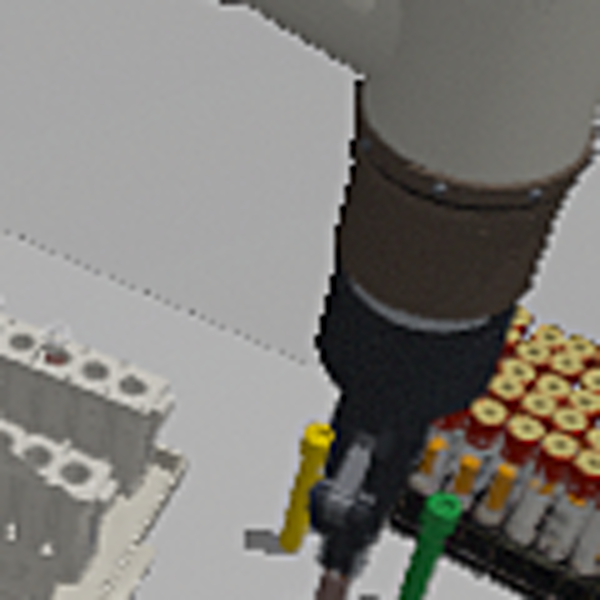

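```bash
python3 -m jog '[[[-45,-17,-3,0],[-95,-36,-5,0],[-145,-56,-6,0],[-190,-76,-6,0],[-216,-84,-5,0]]]'; python3 -m jog '[[[0,0,0,0],[0,0,0,0],[0,0,0,0],[0,0,0,0],[0,0,0,0]]]'; python3 - <<'E'
from h import *
go(514,-79,340,-1.5);foot()
im,d=get('scene','o'); crop(im,300,100,400,220,5,'pics/o1.png')
print(proj('scene',[[514.2,-81,126],[514.2,-81,82]]))
E
```

```text
clock: 26.68
position: [513.4, -77.8, 377.8]
ee_rot: [0.73, -0.684, 0.004, 0.004]
contact_force: [0.0, -1.0, -0.2]
gripper_width: 17.0
clock: 27.3
position: [513.2, -78.3, 377.9]
ee_rot: [0.729, -0.684, 0.004, 0.004]
contact_force: [-0.5, 0.5, 0.0]
gripper_width: 16.8
shift [ 0.3 -0.8 37.9] spin -0.4 | pos [513.2 -78.3 377.9] yaw -1.506 tilt [ 0.001 -0.01 ] j [ 0.16  0.23 -0.3   0.01 -1.05 -0.11] F [-0.5  0.5  0. ] w 16.8 t 27.3
foot [513.3 -81.  127.9] grasp [513.3 -80.  222.9]
[[350.062147   186.44093624]
 [348.91245219 197.07047558]]
```

View pics/o1.png

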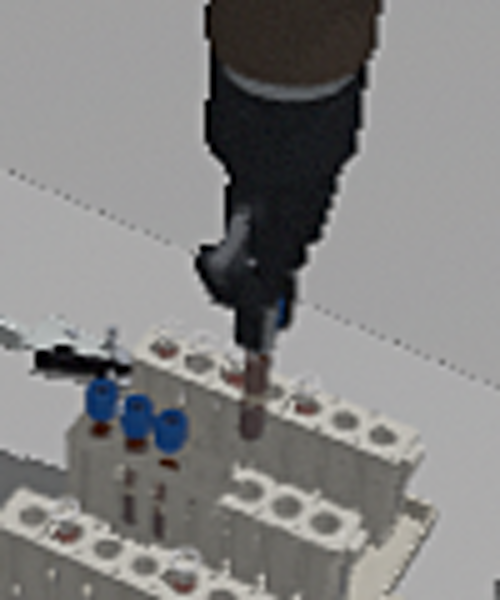

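```bash
python3 -m jog '[[[-0.3,-0.7,15,0],[-0.5,-0.7,30,0],[-0.6,-0.7,42,0],[-0.8,-0.7,54,0],[-1,-0.7,65,0]]]';  python3 -c "
from h import *
foot()"; python3 -m jog '[[[0,0,10,0],[0,0,22,0],[-0.3,0,34,0],[-0.5,0,45,0],[-0.5,0,50,0]]]'; python3 - <<'E'
from h import *
go(509.2,-8.7,262,-1.5);foot()
E
```

```text
clock: 27.98
position: [513.9, -77.8, 311.9]
ee_rot: [0.73, -0.684, 0.004, 0.004]
contact_force: [-0.2, -0.2, 0.2]
gripper_width: 16.8
foot [513.9 -80.5  61.9] grasp [513.9 -79.5 156.9]
clock: 28.6
position: [514.3, -77.9, 262.4]
ee_rot: [0.73, -0.683, 0.004, 0.004]
contact_force: [-4.0, 0.2, 20.5]
gripper_width: 16.5
shift [-69.4   0.5  -0.4] spin -0.3 | pos [514.3 -77.9 262.4] yaw -1.505 tilt [-0.    -0.012] j [ 0.16  0.36 -0.44  0.02 -0.77 -0.11] F [-4.   0.2 20.5] w 16.5 t 28.6
foot [514.3 -80.9  12.4] grasp [514.3 -79.8 107.4]
```

```bash
python3 -m jog '[[[0,0,-1,0],[0,0,-1,0],[0,0,-1,0],[0,0,-1,0],[0,0,-1,0]]]' 50; python3 -m jog '[[[0,0,-20,0],[0,0,-50,0],[0,0,-80,0],[30,10,-100,0],[80,40,-100,0]]]'; python3 - <<'E'
from h import *
get('scene','p'); chk('p')
im,d=get('top','p')
for o in caps('top',im,d,(400,180,456,232)): print('top',o[0],o[2])
crop(np.load('scene_p.npz')['im'],290,130,410,230,6,'pics/p1.png')
go(435,-344,300,-1.5)
E
```

```text
clock: 29.22
position: [514.3, -77.9, 263.4]
ee_rot: [0.73, -0.683, 0.004, 0.004]
contact_force: [-0.2, -0.3, -0.3]
gripper_width: 50.1
clock: 29.85
position: [480.7, -159.3, 366.3]
ee_rot: [0.731, -0.682, 0.006, 0.003]
contact_force: [-0.2, -1.0, 0.1]
gripper_width: 50.0
[319.9 179.5] 41 [501.4  12.6 111.3]
[330.5 184. ] 87 [503.4 -24.5 111.2]
[348.7 191.8] 43 [506.4 -82.1 111.5]
[424.5 256.1] 67 [ 430.9 -346.7  104.6]
top [446.9 222.1] [ 437.4 -345.9  108.5]
shift [178.4  53.4  66.8] spin -0.5 | pos [ 477.4 -161.9  364.7] yaw -1.509 tilt [-0. -0.] j [-0.   0.2 -0.3  0.  -1.   0.1] F [ 0.2 -0.9  0.3] w 50.0 t 29.95
```

View pics/p1.png

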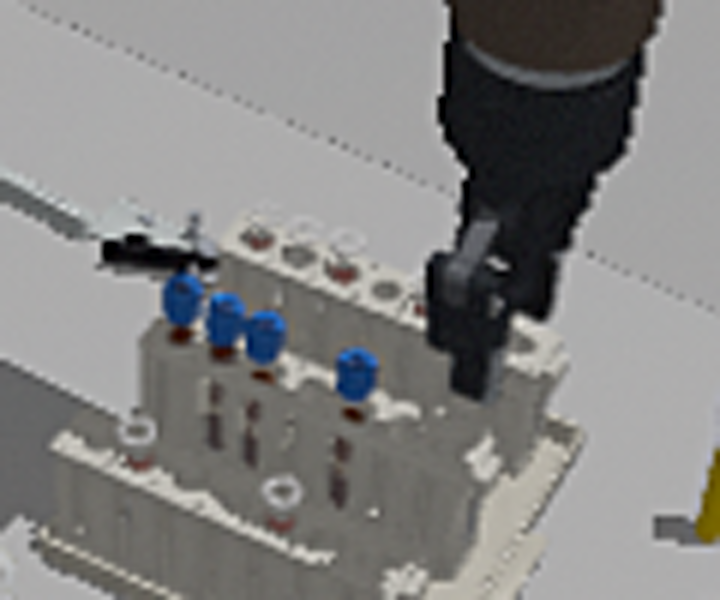

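```bash
python3 -m jog '[[[50,14,0,0],[100,28,0,0],[150,42,10,0],[178,51,25,0],[178,51,35,0]]]'; python3 -c "
from h import *
go(437.2,-343.5,254,-1.5);foot(155)"
```

```text
clock: 30.58
position: [436.9, -344.4, 330.6]
ee_rot: [0.727, -0.686, 0.003, 0.005]
contact_force: [0.1, 0.3, 0.0]
gripper_width: 49.8
shift [-1.8 -0.6 76.6] spin -0.7 | pos [ 436.9 -344.4  330.6] yaw -1.513 tilt [-0.002 -0.011] j [-0.37  0.33 -0.28  0.01 -0.96  0.42] F [0.1 0.3 0. ] w 49.8 t 30.575
foot [ 436.6 -346.2  175.6] grasp [ 436.6 -346.2  175.6]
```

```bash
python3 -m jog '[[[-1.5,-1,20,-0.7],[-1.5,-1,45,-0.7],[-1.5,-1,65,-0.7],[-1.5,-1,74,-0.7],[-1.5,-1,76,-0.7]]]'; python3 -c "
from h import *
foot(155)";  python3 -m jog '[[[0,0,0,0],[0,0,0,0],[0,0,0,0],[0,0,0,0],[0,0,0,0]]]' 10;python3 -m jog '[[[0,0,-15,0],[0,0,-50,0],[0,0,-100,0],[0,0,-121,0],[0,0,-121,0]]]'; python3 - <<'E'
from h import *
go(516,-102.5,376,-1.5);foot()
im,d=get('scene','q'); crop(im,300,110,470,260,4,'pics/q1.png')
E
```

```text
clock: 31.2
position: [438.0, -343.2, 254.4]
ee_rot: [0.732, -0.681, 0.003, 0.005]
contact_force: [-0.3, 1.1, 0.2]
gripper_width: 49.9
foot [ 437.7 -344.9   99.4] grasp [ 437.7 -344.9   99.4]
clock: 31.82
position: [438.2, -343.4, 255.3]
ee_rot: [0.732, -0.681, 0.004, 0.005]
contact_force: [-1.0, -0.6, 5.2]
gripper_width: 16.9
clock: 32.45
position: [438.5, -342.0, 378.7]
ee_rot: [0.732, -0.681, 0.006, 0.004]
contact_force: [-0.1, -0.0, -0.4]
gripper_width: 16.7
shift [-233.3  -94.5   -0.4] spin 0.0 | pos [ 438.5 -342.   378.7] yaw -1.499 tilt [ 0.004 -0.014] j [-0.37  0.29 -0.21  0.01 -1.06  0.43] F [-0.1 -0.  -0.4] w 16.7 t 32.45
foot [ 439.4 -345.4  128.7] grasp [ 439.  -344.1  223.7]
```

View pics/q1.png

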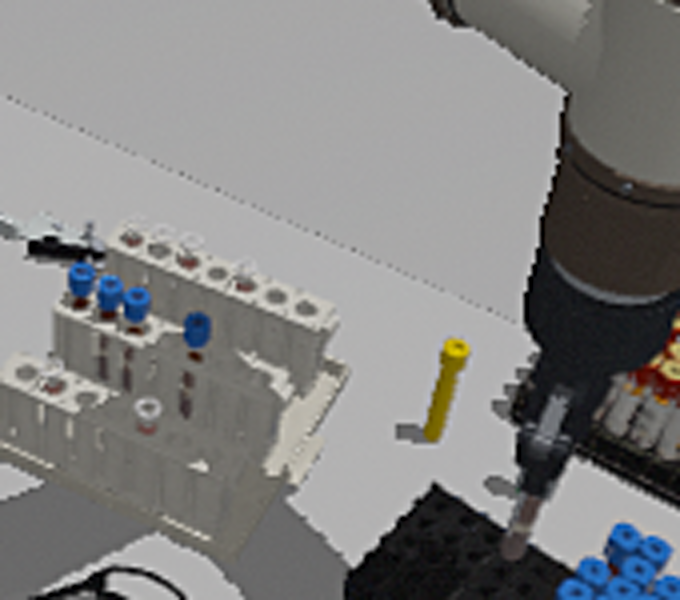

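```bash
python3 -m jog '[[[-45,-18,-3,0],[-95,-38,-5,0],[-145,-58,-6,0],[-195,-79,-6,0],[-233,-94,-5,0]]]'; python3 -m jog '[[[0,0,0,0],[0,0,0,0],[0,0,0,0],[0,0,0,0],[0,0,0,0]]]'; python3 - <<'E'
from h import *
go(516,-103,340,-1.5);foot()
im,d=get('scene','r'); crop(im,300,100,400,220,5,'pics/r1.png')
print(proj('scene',[[516.1,-106,126],[516.1,-106,82]]))
E
```

```text
clock: 33.12
position: [515.3, -100.6, 377.3]
ee_rot: [0.732, -0.681, 0.003, 0.005]
contact_force: [-0.0, -0.8, -0.8]
gripper_width: 16.9
clock: 33.75
position: [515.1, -101.3, 377.3]
ee_rot: [0.732, -0.682, 0.003, 0.005]
contact_force: [-0.3, 0.6, 0.1]
gripper_width: 16.5
shift [ 1.4 -0.9 37.4] spin 0.0 | pos [ 515.1 -101.3  377.3] yaw -1.5 tilt [-0.003 -0.012] j [ 0.12  0.24 -0.28  0.01 -1.05 -0.05] F [-0.3  0.6  0.1] w 16.5 t 33.75
foot [ 514.5 -104.2  127.4] grasp [ 514.7 -103.1  222.3]
[[358.13916004 189.71797908]
 [356.75379463 200.33047814]]
```

View pics/r1.png

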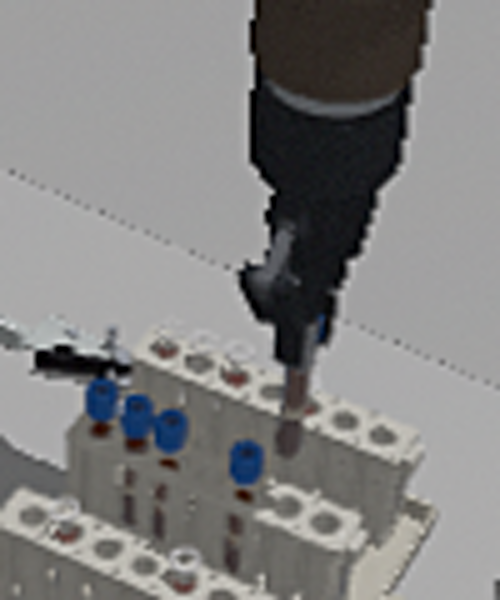

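```bash
python3 -m jog '[[[0,-1.7,15,0],[0,-1.7,30,0],[0,-1.7,42,0],[0,-1.7,54,0],[0,-1.7,65,0]]]';  python3 -c "
from h import *
foot()"; python3 -m jog '[[[0,0,10,0],[0,0,22,0],[0,0,34,0],[0,0,43,0],[0,0,48,0]]]'; python3 - <<'E'
from h import *
go(509.2,-8.7,262,-1.5);foot()
E
```

```text
clock: 34.42
position: [516.7, -101.7, 311.4]
ee_rot: [0.732, -0.681, 0.003, 0.005]
contact_force: [0.2, -0.0, -0.6]
gripper_width: 17.1
foot [ 515.9 -104.7   61.4] grasp [ 516.2 -103.6  156.4]
clock: 35.05
position: [516.5, -102.3, 262.8]
ee_rot: [0.732, -0.681, 0.003, 0.006]
contact_force: [-0.6, 1.7, 4.9]
gripper_width: 16.9
shift [-93.9   0.6  -0.3] spin 0.0 | pos [ 516.5 -102.3  262.8] yaw -1.499 tilt [-0.004 -0.012] j [ 0.12  0.37 -0.43  0.02 -0.78 -0.06] F [-0.6  1.7  4.9] w 16.9 t 35.05
foot [ 515.6 -105.3   12.8] grasp [ 515.9 -104.2  107.8]
```

```bash
python3 -m jog '[[[0,0,0,0],[0,0,0,0],[0,0,0,0],[0,0,0,0],[0,0,0,0]]]' 50; python3 -m jog '[[[0,0,-20,0],[0,0,-50,0],[0,0,-80,0],[30,0,-100,0],[90,0,-100,0]]]'; python3 -m jog '[[[60,0,0,0],[110,0,0,0],[110,0,0,0],[110,0,0,0],[110,0,0,0]]]'; python3 - <<'E'
from h import *
get('scene','s'); chk('s')
im,d=get('top','s')
crop(np.load('scene_s.npz')['im'],290,130,400,230,7,'pics/s1.png'); crop(im,280,150,390,250,7,'pics/s2.png')
P=pts('top',d)
for o in caps('top',im,d,(290,180,380,210)): print('top',o[0],o[1],o[2],o[3])
go(520,-140,300,-1.5)
E
```

```text
clock: 35.67
position: [516.5, -102.3, 262.9]
ee_rot: [0.732, -0.681, 0.003, 0.006]
contact_force: [0.3, -0.4, -0.2]
gripper_width: 50.0
clock: 36.3
position: [524.0, -190.6, 366.6]
ee_rot: [0.733, -0.68, 0.005, 0.004]
contact_force: [0.7, 0.2, 0.6]
gripper_width: 50.0
clock: 36.92
position: [532.3, -299.3, 368.1]
ee_rot: [0.734, -0.679, 0.005, 0.004]
contact_force: [-0.8, 0.6, 1.3]
gripper_width: 49.9
[333.6 180.4] 82 [521.5 -18.8 110.1]
[346.7 185.7] 39 [524.5 -64.9 111.1]
[361.9 192.2] 44 [ 527.1 -113.1  111.8]
[369.7 195.2] 43 [ 529.6 -137.5  110.9]
top [315.  188.4] 43 [526.   -8.7 116.2] [113.5 118.6]
shift [-160.5    0.2   66.2] spin 0.4 | pos [ 532.4 -299.2  368.3] yaw -1.493 tilt [ 0. -0.] j [-0.2  0.4 -0.1  0.  -1.1  0.3] F [ 0.3 -0.4 -0.3] w 50.0 t 37.025
```

View pics/s1.png

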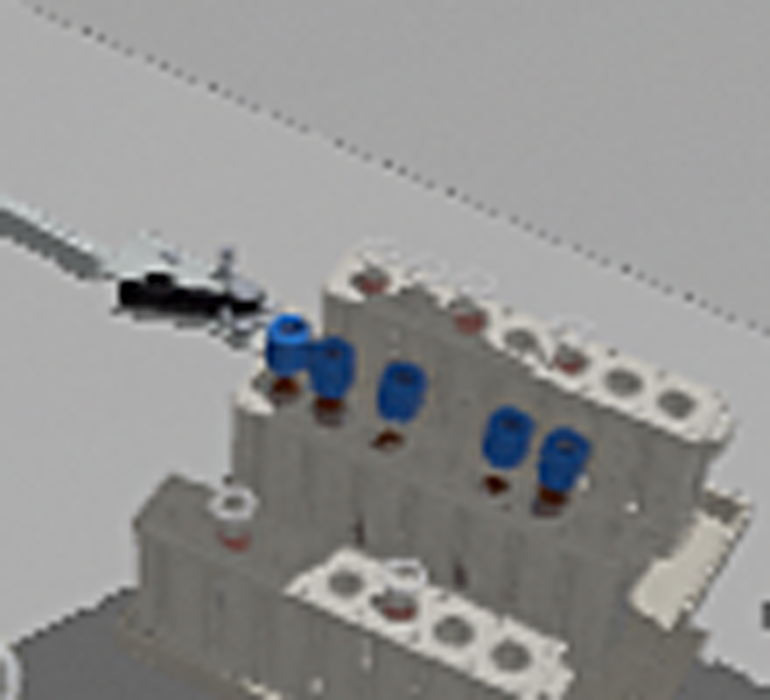

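View pics/s2.png

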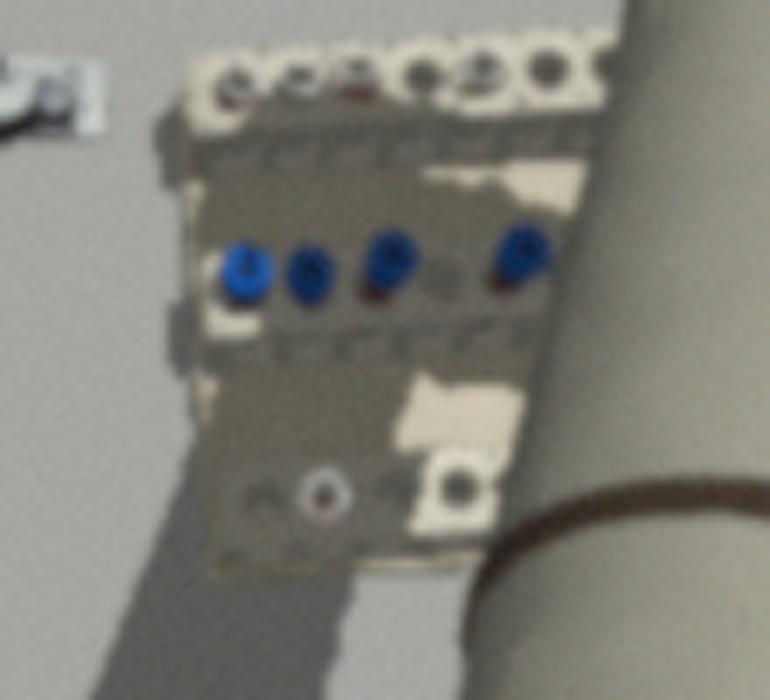

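```bash
python3 -m jog '[[[20,40,0,0],[45,80,0,0],[70,120,0,0],[90,150,0,0],[110,172,0,0]]]'; python3 - <<'E'
from h import *
im,d=get('top','t'); get('scene','t'); crop(im,270,150,400,250,6,'pics/t2.png'); crop(np.load('scene_t.npz')['im'],290,130,400,250,6,'pics/t1.png')
go(520,-140,300,-1.5); chk('t')
for o in caps('top',im,d,(290,180,380,210)): print('top',o[0],o[1],o[2],o[3])
E
```

```text
clock: 37.65
position: [368.5, -422.1, 370.0]
ee_rot: [0.734, -0.679, 0.005, 0.004]
contact_force: [0.0, -1.1, -0.1]
gripper_width: 50.6
shift [-271.4 -172.7   66.5] spin 0.3 | pos [ 368.1 -422.8  369.8] yaw -1.495 tilt [ 0.002 -0.013] j [-0.56  0.3  -0.21  0.01 -1.05  0.63] F [ 1.  -0.1 -0.1] w 49.9 t 37.75
[329.7 179.6] 39 [516.9 -11.5 111.7]
[337.4 182. ] 45 [521.4 -34.8 111.4]
[346.8 185.2] 45 [525.9 -63.9 111.9]
[362.  191.9] 47 [ 527.4 -112.5  112. ]
[369.7 195.1] 46 [ 529.3 -136.6  111.7]
top [363.9 184.9] 36 [ 533.3 -134.9  116.6] [112.9 119. ]
top [354.5 185.7] 39 [ 532.  -109.4  116.4] [111.8 119.1]
top [335.4 186.7] 34 [529.  -60.4 116.6] [111.7 119.2]
top [323.7 188.8] 35 [523.5 -31.7 116.6] [108.5 119.1]
top [314.9 190.2] 37 [520.5  -8.6 116.5] [114.2 119.2]
```

View pics/t2.png

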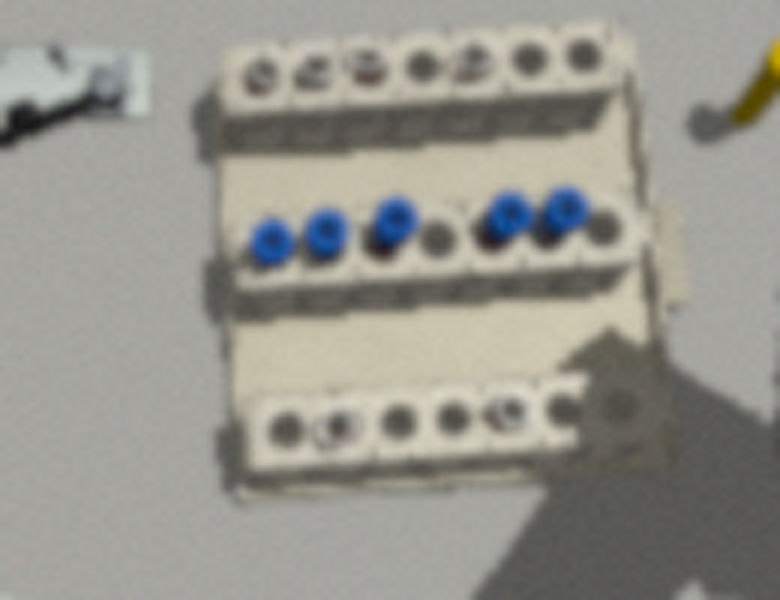

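View pics/t1.png

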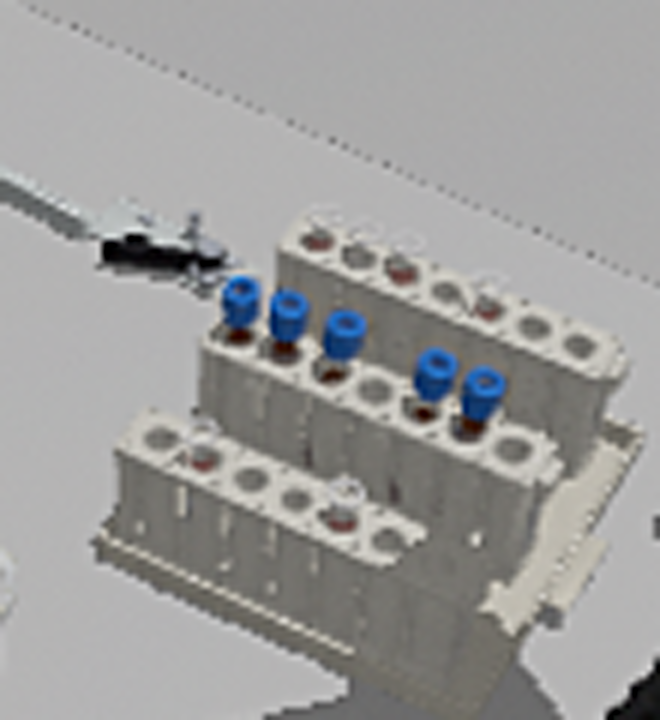

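```bash
python3 - <<'E'
from h import *
np.set_printoptions(precision=1,suppress=True)
im=np.load('top_t.npz')['im']; sm=np.load('scene_t.npz')['im']
c=wells('top',im,(343,189.7),(370.8,188),2); X=ray('top',c,82); print(c,X)
d=X[0]-X[1]; print('yaw mid',np.arctan2(-d[0],d[1]),np.linalg.norm(d))
a=wells('top',im,(313.7,162.8),(367.2,159.2)); Y=ray('top',a,101); print(Y[:,:2]); p=np.polyfit(Y[:,1],Y[:,0],1); print('yaw outer+',-p[0])
a=wells('top',im,(318,221),(364,217.5)); Y=ray('top',a,101); p=np.polyfit(Y[:,1],Y[:,0],1); print('yaw outer-',-p[0], Y[:,:2])
c=wells('scene',sm,(352.5,195.2),(376,205),2); print(c,ray('scene',c,82))
E
```

```text
[[342.3 189.4]
 [369.1 187.2]] [[ 529.7  -81.5   82. ]
 [ 535.2 -153.2   82. ]]
yaw mid 0.07570641798201683 71.8607873258429
[[ 598.    -3.4]
 [ 599.7  -26. ]
 [ 600.8  -51.6]
 [ 603.5  -75.7]
 [ 604.1  -97.4]
 [ 606.4 -123. ]
 [ 608.  -147.1]]
yaw outer+ 0.06917750242687472
yaw outer- 0.05677346251612248 [[ 442.5  -14.2]
 [ 443.6  -36.2]
 [ 445.6  -62.2]
 [ 446.7  -85.6]
 [ 446.7  -85.6]
 [ 448.7 -107.1]
 [ 449.  -137.7]]
[[352.2 194.8]
 [375.4 204.5]] [[ 527.3  -84.1   82. ]
 [ 532.3 -157.7   82. ]]
```

```bash
python3 -m jog '[[[-45,-28,0,0],[-95,-60,0,0],[-150,-95,0,0],[-205,-130,0,0],[-255,-160,0,0]]]' 55; python3 -c "
from h import *
go(534.6,-159.5,290,-1.5);foot(155)"
```

```text
clock: 38.38
position: [508.7, -154.4, 367.2]
ee_rot: [0.734, -0.679, 0.006, 0.004]
contact_force: [0.6, -0.7, 0.9]
gripper_width: 54.7
shift [  6.  -25.2  77.4] spin 0.4 | pos [ 508.7 -154.4  367.2] yaw -1.493 tilt [ 0.004 -0.013] j [ 0.01  0.26 -0.29  0.02 -1.03  0.06] F [ 0.6 -0.7  0.9] w 54.7 t 38.375
foot [ 509.3 -156.4  212.2] grasp [ 509.3 -156.4  212.2]
```

```bash
python3 -m jog '[[[3,-12,5,0],[6,-25,20,0],[6,-25,50,0],[6,-25,72,0],[6,-25,77,0]]]'; python3 - <<'E'
from h import *
go(534.6,-159.5,229,-1.5);foot(155)
im,d=get('scene','u'); crop(im,310,120,410,240,5,'pics/u1.png')
im,d=get('top','u'); crop(im,290,140,400,240,6,'pics/u2.png')
E
```

```text
clock: 39.0
position: [533.7, -160.6, 287.9]
ee_rot: [0.733, -0.68, 0.004, 0.005]
contact_force: [0.1, -0.2, 0.8]
gripper_width: 54.6
shift [-1.8 -1.1 58.8] spin 0.2 | pos [ 533.7 -160.6  287.9] yaw -1.496 tilt [-0.001 -0.013] j [ 0.    0.38 -0.32  0.02 -0.86  0.06] F [ 0.1 -0.2  0.8] w 54.6 t 39.0
foot [ 533.5 -162.6  132.9] grasp [ 533.5 -162.6  132.9]
```

View pics/u1.png

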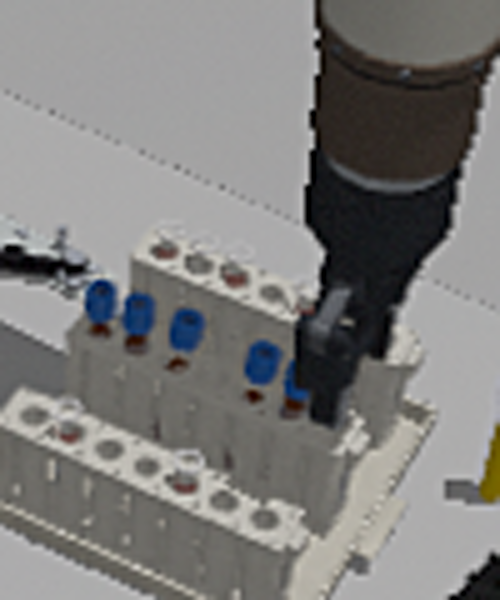

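View pics/u2.png

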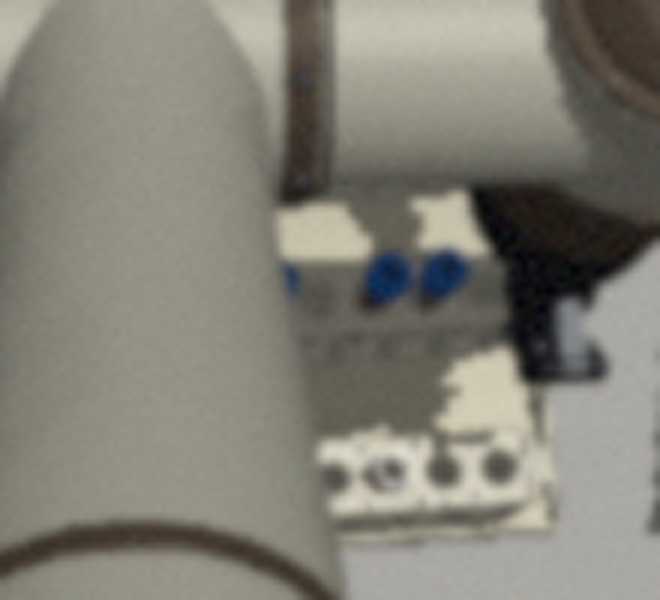

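```bash
python3 -m jog '[[[0,-1,15,0],[0,-1,30,0],[0,-1,45,0],[0,-1,56,0],[0,-1,59,0]]]'; python3 -m jog '[[[0,0,0,0],[0,0,0,0],[0,0,0,0],[0,0,0,0],[0,0,0,0]]]' 20; python3 - <<'E'
from h import *
go(534.6,-159.5,229,-1.5);foot(155)
im,d=get('scene','v'); crop(im,310,120,410,240,5,'pics/v1.png')
E
```

```text
clock: 39.72
position: [535.2, -161.0, 229.5]
ee_rot: [0.733, -0.68, 0.004, 0.005]
contact_force: [-0.7, -0.3, 0.4]
gripper_width: 55.1
clock: 40.35
position: [535.2, -161.0, 229.7]
ee_rot: [0.734, -0.68, 0.005, 0.005]
contact_force: [-0.6, 0.2, 1.6]
gripper_width: 31.1
shift [-1.6  0.5  0.7] spin 0.3 | pos [ 535.2 -161.   229.7] yaw -1.495 tilt [ 0.    -0.013] j [ 0.    0.46 -0.38  0.02 -0.73  0.06] F [-0.6  0.2  1.6] w 31.1 t 40.35
foot [ 535.2 -163.1   74.8] grasp [ 535.2 -163.1   74.8]
```

View pics/v1.png

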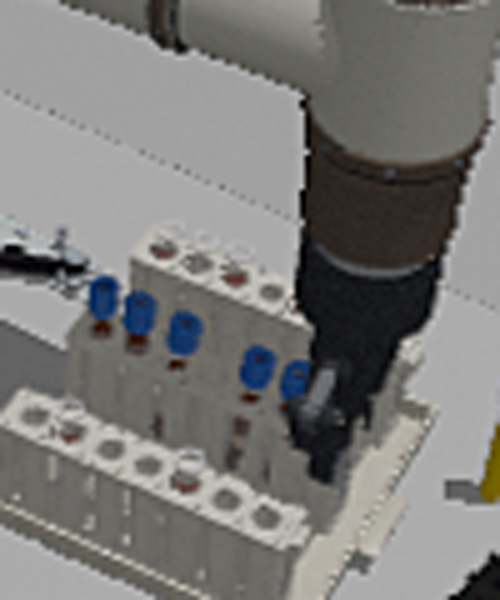

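```bash
python3 - <<'E'
from h import *
go(483.4,-161,229.9,-1.618)
go(509,-161,229.9,-1.56)
E
```

```text
shift [-4.  51.6 -0.2] spin 7.1 | pos [ 535.2 -161.   229.7] yaw -1.495 tilt [ 0.    -0.013] j [ 0.    0.46 -0.38  0.02 -0.73  0.06] F [-0.3 -0.4  1. ] w 31.0 t 40.4
shift [-2.  26.1 -0.2] spin 3.7 | pos [ 535.2 -161.   229.7] yaw -1.495 tilt [ 0.    -0.013] j [ 0.    0.46 -0.38  0.02 -0.73  0.06] F [-0.3 -0.4  1. ] w 31.0 t 40.4
```

```bash
python3 -m jog '[[[0,3,0,0.4],[-0.5,8,0,1.2],[-1,14,0,2],[-1.5,20,0,3],[-2,26,0,3.7]]]'; python3 -c "
from h import *
go(483.4,-161,229.9,-1.618)"
```

```text
clock: 41.02
position: [508.7, -161.0, 229.8]
ee_rot: [0.711, -0.703, 0.005, 0.004]
contact_force: [2.4, -0.2, -0.9]
gripper_width: 31.2
shift [-0.3 25.3 -0.1] spin 3.3 | pos [ 508.7 -161.   229.8] yaw -1.56 tilt [ 0.001 -0.013] j [ 0.    0.43 -0.44  0.02 -0.7  -0.01] F [ 2.4 -0.2 -0.9] w 31.2 t 41.025
```

```bash
python3 -m jog '[[[0,4,0,0.5],[0,10,0,1.2],[0,17,0,2.2],[0,23,0,3],[0,25,0,3.3]]]'; python3 - <<'E'
from h import *
go(483.4,-161,229.9,-1.618);foot(155)
im,d=get('scene','w'); crop(im,250,110,410,250,4,'pics/w1.png')
im,d=get('top','w'); crop(im,220,140,390,260,4,'pics/w2.png')
E
```

```text
clock: 41.65
position: [483.2, -161.3, 229.8]
ee_rot: [-0.69, 0.724, -0.005, -0.004]
contact_force: [2.4, -1.0, -0.8]
gripper_width: 31.2
shift [-0.3 -0.2 -0.1] spin -0.0 | pos [ 483.2 -161.3  229.8] yaw -1.618 tilt [ 0.    -0.013] j [ 0.    0.4  -0.5   0.02 -0.67 -0.06] F [ 2.4 -1.  -0.8] w 31.2 t 41.65
foot [ 483.2 -163.3   74.8] grasp [ 483.2 -163.3   74.8]
```

View pics/w1.png

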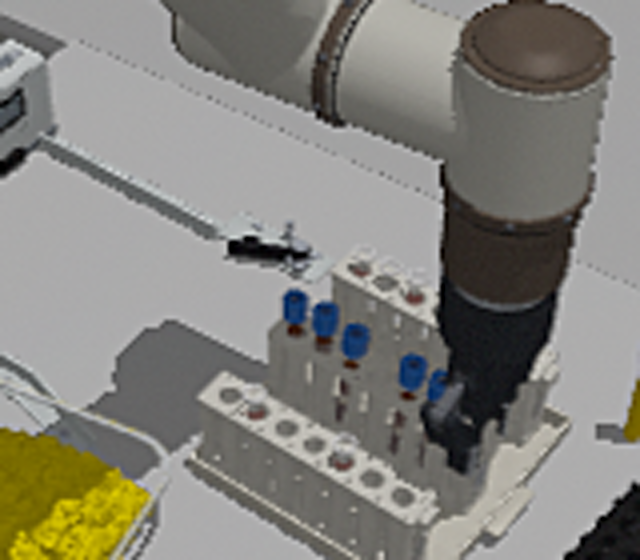

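View pics/w2.png

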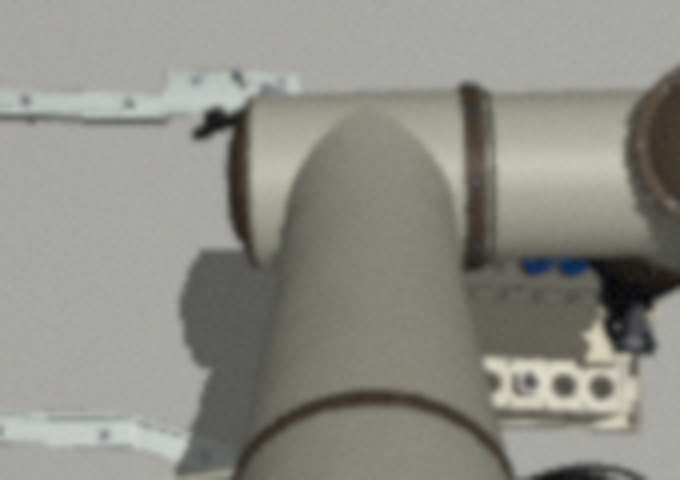

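```bash
python3 - <<'E'
from h import *
np.set_printoptions(precision=0,suppress=True)
f=np.load('top0.npz');P=pts('top',f['d'])
m=(P[...,2]>8)&(P[...,2]<120); m[:,:235]=0; m[:, 325:]=0; m[:246]=0; m[330:]=0
Q=P[m]; 
for y0 in range(0,200,20):
    q=Q[(Q[:,1]>=y0)&(Q[:,1]<y0+20)]
    if len(q): i=np.argsort(-q[:,0])[:4]; print(y0,q[i])
E
```

```text
0 [[361.  18.  64.]
 [361.  16.  64.]
 [359.  16.  61.]
 [358.  18.  65.]]
20 [[361.  39.  64.]
 [361.  34.  65.]
 [361.  24.  63.]
 [361.  29.  64.]]
40 [[361.  42.  64.]
 [361.  45.  65.]
 [359.  58.  61.]
 [359.  53.  62.]]
60 [[359.  60.  64.]
 [359.  63.  66.]
 [356.  76.  63.]
 [356.  74.  63.]]
80 [[372.  99.  18.]
 [372.  96.  20.]
 [372.  93.  21.]
 [369.  96.  16.]]
100 [[380. 118.  18.]
 [378. 110.  15.]
 [377. 115.  19.]
 [377. 118.  21.]]
120 [[386. 140.  20.]
 [386. 137.  22.]
 [383. 126.  18.]
 [383. 137.  20.]]
140 [[386. 148.  20.]
 [386. 143.  21.]
 [386. 145.  22.]
 [384. 141.  12.]]
160 [[384. 166.   9.]
 [376. 180.   9.]
 [339. 162.  65.]
 [337. 167.  62.]]
180 [[384. 186.   9.]
 [384. 180.   9.]
 [381. 183.   8.]
 [381. 186.   9.]]
```

```bash
python3 -c "
from h import *
go(486.5,-91,229.9,-1.618)"; python3 -m jog '[[[-6,0,0,0],[-18,0,0,0],[-32,0,-0.2,0],[-46,0,-0.4,0],[-58,0,-0.6,0]]]'; python3 - <<'E'
from h import *
go(489,-51,229.9,-1.618);foot(155)
im,d=get('scene','x'); crop(im,230,110,400,250,4,'pics/x1.png')
im,d=get('top','x'); crop(im,220,140,390,260,4,'pics/x2.png')
E
```

```text
shift [-70.4   0.1  -1.1] spin -0.0 | pos [ 483.2 -161.3  229.7] yaw -1.618 tilt [-0.001 -0.013] j [ 0.    0.4  -0.5   0.02 -0.67 -0.06] F [ 0.3 -0.6 -0.1] w 31.1 t 41.75
clock: 42.38
position: [485.9, -102.6, 229.7]
ee_rot: [-0.69, 0.724, -0.004, -0.005]
contact_force: [-0.8, -5.7, 3.4]
gripper_width: 30.7
shift [-51.6  -0.7  -0.9] spin 0.0 | pos [ 485.9 -102.6  229.7] yaw -1.618 tilt [-0.001 -0.013] j [ 0.12  0.38 -0.53  0.02 -0.66 -0.19] F [-0.8 -5.7  3.4] w 30.7 t 42.375
foot [ 485.7 -104.6   74.7] grasp [ 485.7 -104.6   74.7]
```

View pics/x1.png

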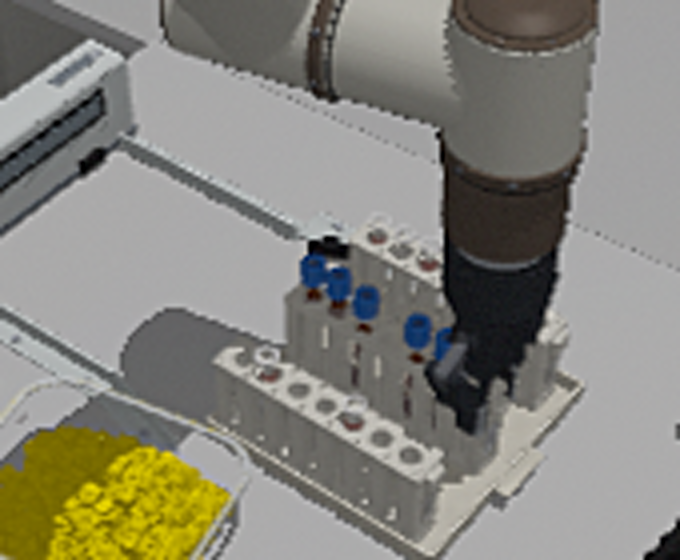

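View pics/x2.png

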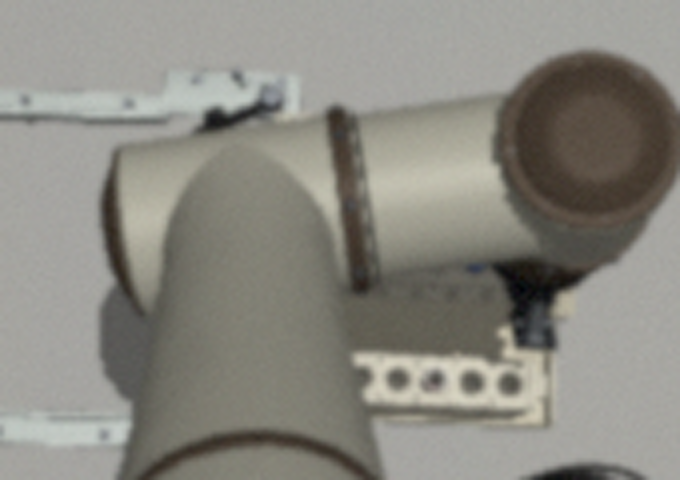

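```bash
python3 - <<'E'
from h import *
np.set_printoptions(precision=1,suppress=True)
im=np.load('top_x.npz')['im']
a=wells('top',im,(220+397/4,140+378/4),(220+510/4,140+383/4),4,120); Y=ray('top',a,101); print(a,Y)
p=np.polyfit(Y[:,1],Y[:,0],1); print('slope',p[0])
m=Y.mean(0); th=-0.047; ax=np.array([np.cos(th),np.sin(th)])
c=m[:2]+80*ax; print('centre',c,'dock line x',500.5+.047*(c[1]-200), 'grasp line x at that y', 485.7+.047*(c[1]+104.6))
E
```

```text
[[319.  234.1]
 [328.3 234.5]
 [337.6 235. ]
 [347.1 235.5]] [[409.4 -18.1 101. ]
 [408.2 -41.8 101. ]
 [406.7 -65.5 101. ]
 [405.4 -89.7 101. ]]
slope 0.056691069881516794
centre [487.3 -57.6] dock line x 488.3950347486629 grasp line x at that y 487.91123474866293
```

```bash
python3 -m jog '[[[-10,-0.2,0,0],[-20,-0.4,-0.2,0],[-30,-0.5,-0.4,0],[-40,-0.5,-0.5,0],[-50,-0.5,-0.7,0]]]'; python3 - <<'E'
from h import *
go(489,-51,229.9,-1.618);foot(155)
im,d=get('scene','y'); crop(im,230,110,400,250,4,'pics/y1.png')
E
```

```text
clock: 43.1
position: [488.0, -52.0, 229.7]
ee_rot: [-0.69, 0.723, -0.004, -0.006]
contact_force: [-2.4, -8.5, 4.3]
gripper_width: 31.0
shift [-1.  -0.9 -0.2] spin 0.0 | pos [488.  -52.  229.7] yaw -1.617 tilt [-0.003 -0.013] j [ 0.23  0.37 -0.55  0.02 -0.66 -0.29] F [-2.4 -8.5  4.3] w 31.0 t 43.1
foot [487.5 -54.   74.7] grasp [487.5 -54.   74.7]
```

View pics/y1.png

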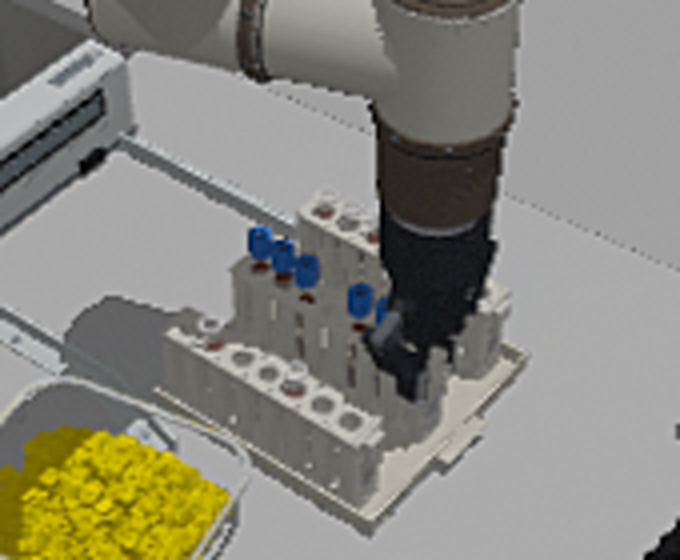

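```bash
python3 -m jog '[[[-8,-0.5,0,0],[-16,-1,-0.2,0],[-24,-1.2,-0.3,0],[-32,-1.2,-0.4,0],[-40,-1.2,-0.6,0]]]'; python3 - <<'E'
from h import *
go(489,-51,229.9,-1.618);foot(155)
im,d=get('scene','z'); crop(im,220,110,390,250,4,'pics/z1.png')
im,d=get('top','z'); crop(im,220,140,390,260,4,'pics/z2.png')
E
```

```text
clock: 43.78
position: [490.4, -11.5, 229.7]
ee_rot: [-0.691, 0.723, -0.003, -0.006]
contact_force: [-2.7, -7.3, 4.7]
gripper_width: 31.0
shift [39.6 -0.4  0.3] spin 0.1 | pos [490.4 -11.5 229.7] yaw -1.617 tilt [-0.005 -0.013] j [ 0.31  0.37 -0.54  0.02 -0.66 -0.37] F [-2.7 -7.3  4.7] w 31.0 t 43.775
foot [489.7 -13.5  74.7] grasp [489.7 -13.5  74.7]
```

View pics/z1.png

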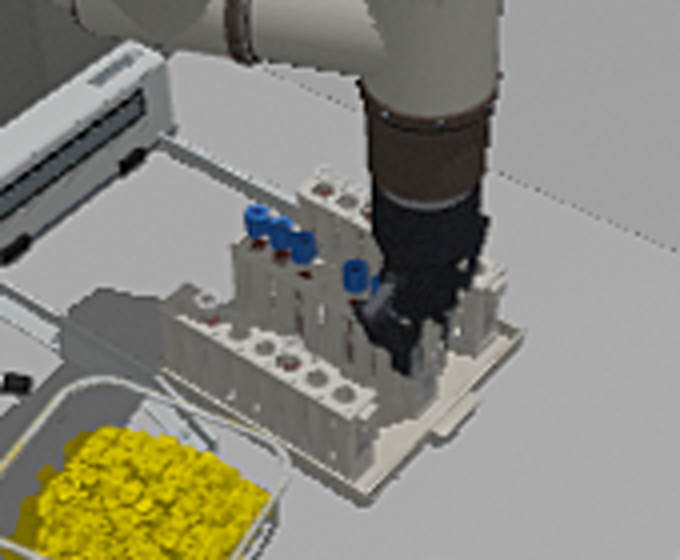

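View pics/z2.png

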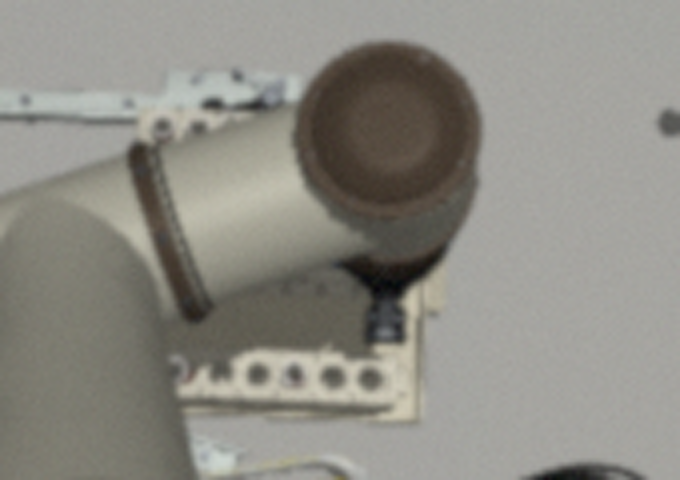

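```bash
python3 - <<'E'
from h import *
np.set_printoptions(precision=1,suppress=True)
im=np.load('top_z.npz')['im']
a=wells('top',im,(220+258/4,140+373/4),(220+371/4,140+378/4),4,120); Y=ray('top',a,101)
p=np.polyfit(Y[:,1],Y[:,0],1); print('slope',p[0])
m=Y.mean(0); th=-0.047; ax=np.array([np.cos(th),np.sin(th)])
c=m[:2]+80*ax; print('centre',c,'dock line x',500.5+.047*(c[1]-200), 'grasp line x at that y', 489.7+.047*(c[1]+13.5))
E
python3 -m jog '[[[-8,-0.2,0,0],[-16,-0.3,-0.2,0],[-24,-0.3,-0.3,0],[-32,-0.3,-0.4,0],[-40,-0.3,-0.6,0]]]'; python3 - <<'E'
from h import *
go(489,-51,229.9,-1.618);foot(155)
E
```

```text
slope 0.046572992186322444
centre [491.4  31.6] dock line x 492.5865799609022 grasp line x at that y 491.8210799609022
clock: 44.5
position: [491.9, 28.7, 229.7]
ee_rot: [-0.69, 0.724, -0.003, -0.007]
contact_force: [-2.7, -7.1, 4.5]
gripper_width: 31.2
shift [79.7 -0.8  0.9] spin 0.0 | pos [491.9  28.7 229.7] yaw -1.618 tilt [-0.006 -0.013] j [ 0.39  0.38 -0.54  0.02 -0.67 -0.45] F [-2.7 -7.1  4.5] w 31.2 t 44.5
foot [491.   26.6  74.7] grasp [491.   26.6  74.7]
```

```bash
python3 -m jog '[[[-9,-0.4,0,0],[-18,-0.8,-0.2,0],[-27,-0.9,-0.3,0],[-36,-0.9,-0.5,0],[-45,-0.9,-0.7,0]]]'; python3 - <<'E'
from h import *
go(489,-51,229.9,-1.618);foot(155)
im,d=get('scene','A'); crop(im,200,110,370,250,4,'pics/A1.png')
im,d=get('top','A'); crop(im,150,140,350,260,4,'pics/A2.png')
E
```

```text
clock: 45.12
position: [494.2, 72.9, 229.7]
ee_rot: [-0.689, 0.725, -0.002, -0.008]
contact_force: [-2.3, -7.2, 5.6]
gripper_width: 30.7
shift [124.   -1.    1.6] spin -0.2 | pos [494.2  72.9 229.7] yaw -1.621 tilt [-0.008 -0.014] j [ 0.47  0.38 -0.52  0.01 -0.68 -0.54] F [-2.3 -7.2  5.6] w 30.7 t 45.125
foot [493.   70.8  74.7] grasp [493.   70.8  74.7]
```

View pics/A1.png

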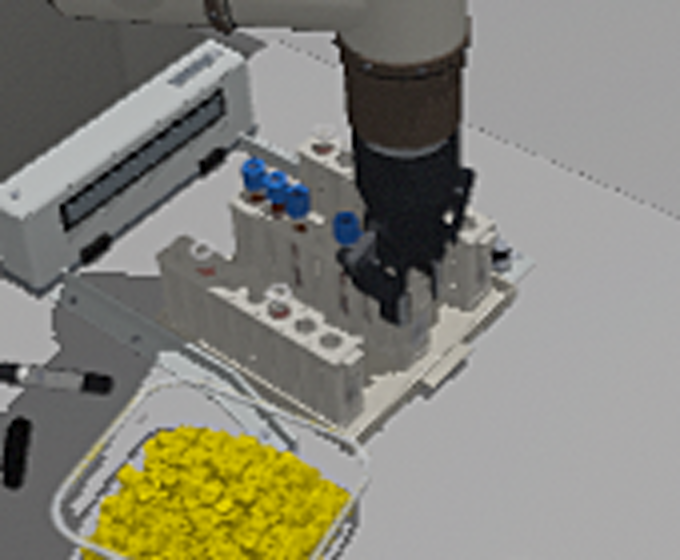

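View pics/A2.png

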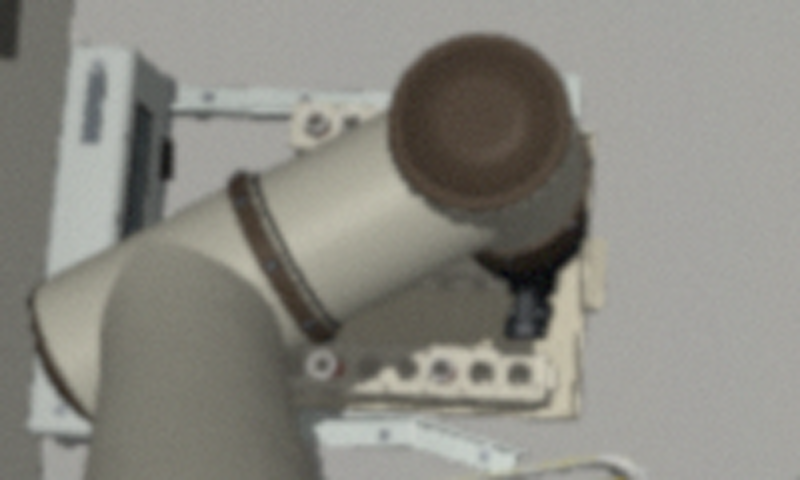

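```bash
python3 -m jog '[[[-9,-0.3,0,-0.1],[-18,-0.6,-0.2,-0.2],[-27,-0.7,-0.3,-0.2],[-36,-0.7,-0.5,-0.2],[-45,-0.7,-0.7,-0.2]]]'; python3 - <<'E'
from h import *
go(489,-51,229.9,-1.618);foot(155)
E
```

```text
clock: 45.85
position: [496.6, 117.7, 229.7]
ee_rot: [-0.69, 0.724, -0.002, -0.008]
contact_force: [-2.0, -8.0, 5.3]
gripper_width: 31.0
shift [168.9  -0.6   2.2] spin -0.1 | pos [496.6 117.7 229.7] yaw -1.619 tilt [-0.009 -0.014] j [ 0.55  0.4  -0.49  0.01 -0.69 -0.61] F [-2.  -8.   5.3] w 31.0 t 45.85
foot [495.2 115.6  74.7] grasp [495.2 115.6  74.7]
```

```bash
python3 -m jog '[[[-8,-0.2,0,0],[-16,-0.3,-0.2,0],[-24,-0.3,-0.3,0],[-32,-0.3,-0.4,0],[-40,-0.3,-0.6,0]]]';python3 -m jog '[[[-2,0,0,0],[-4,0,0,0],[-6,0,-0.1,0],[-7,0,-0.1,0],[-8,0,-0.1,0]]]'; python3 - <<'E'
from h import *
go(489,-51,229.9,-1.618);foot(155)
im,d=get('scene','B'); crop(im,180,90,350,240,4,'pics/B1.png')
im,d=get('top','B'); crop(im,150,140,350,260,4,'pics/B2.png')
E
```

```text
clock: 46.48
position: [498.2, 156.6, 229.8]
ee_rot: [-0.688, 0.726, -0.002, -0.009]
contact_force: [-1.7, -9.0, 6.4]
gripper_width: 30.9
clock: 47.1
position: [498.4, 163.3, 229.9]
ee_rot: [-0.687, 0.727, -0.002, -0.01]
contact_force: [-1.0, -8.8, 6.3]
gripper_width: 31.0
shift [214.5  -2.7   3.4] spin -0.5 | pos [498.4 163.3 229.9] yaw -1.627 tilt [-0.012 -0.016] j [ 0.63  0.42 -0.45  0.01 -0.72 -0.69] F [-1.  -8.8  6.3] w 31.0 t 47.1
foot [496.6 160.9  74.9] grasp [496.6 160.9  74.9]
```

View pics/B1.png

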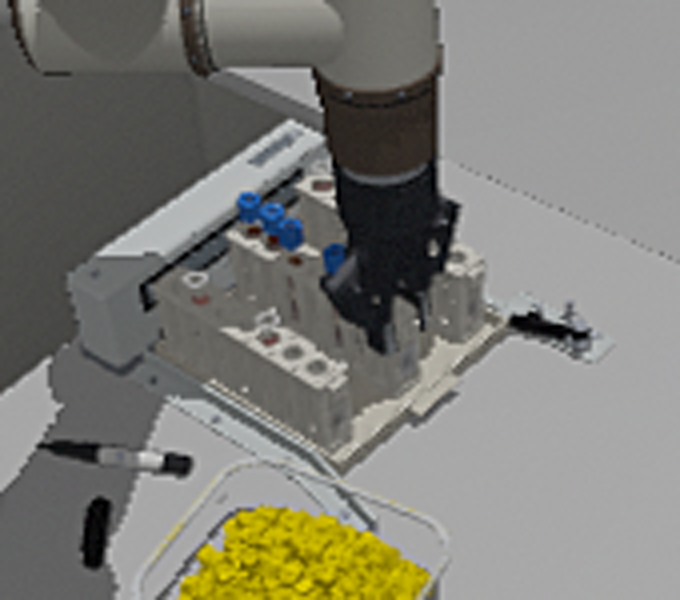

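View pics/B2.png

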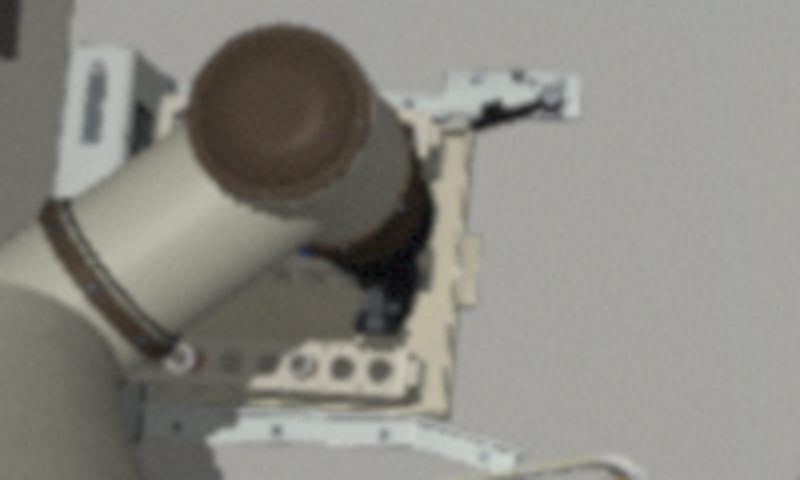

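```bash
python3 -m jog '[[[-2,0,0,-0.2],[-4,-0.3,0,-0.4],[-6,-0.4,-0.1,-0.5],[-7,-0.4,-0.1,-0.5],[-8,-0.4,-0.1,-0.5]]]'; python3 - <<'E'
from h import *
go(489,-51,229.9,-1.618);foot(155)
im,d=get('top','C'); crop(im,150,140,350,260,4,'pics/C2.png')
E
```

```text
clock: 47.82
position: [499.6, 168.4, 230.1]
ee_rot: [-0.689, 0.725, -0.003, -0.012]
contact_force: [5.2, -21.6, 7.1]
gripper_width: 31.4
shift [219.6  -0.4   4.8] spin -0.2 | pos [499.6 168.4 230.1] yaw -1.621 tilt [-0.013 -0.02 ] j [ 0.64  0.42 -0.45  0.01 -0.72 -0.7 ] F [  5.2 -21.6   7.1] w 31.4 t 47.825
foot [497.7 165.2  75.2] grasp [497.7 165.2  75.2]
```

View pics/C2.png

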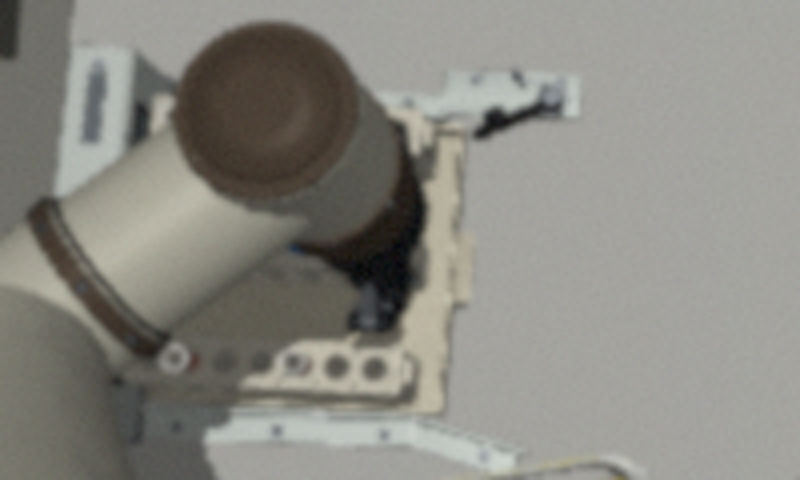

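```bash
python3 - <<'E'
from h import *
np.set_printoptions(precision=2,suppress=True)
g=cv2.cvtColor(np.load('top_C.npz')['im'],cv2.COLOR_BGR2HSV)
im=np.load('top_C.npz')['im'].astype(float); b=im[...,2]-im[...,0]  # ivory: red>blue
pts_=[]
for v in list(range(178,196))+list(range(219,240)):
    row=b[v,255:275]; k=np.where(row>10)[0]
    if len(k): i=k.max(); r=row; pts_.append((255+i+(r[i]-10)/(r[i]-r[i+1]+1e-6) if i<19 else 274,v))
X=ray('top',pts_,20); c=np.polyfit(X[:,0],X[:,1],1); r=X[:,1]-np.polyval(c,X[:,0]); k=abs(r)<1.5; c=np.polyfit(X[k,0],X[k,1],1); print(c,k.sum(),len(k),np.polyval(c,502),r)
E
```

```text
[ -0.06 165.75] 39 39 134.35453852871655 [-0.75 -0.51 -0.33 -0.5   0.06  1.4   0.04  0.94 -0.23  0.77  0.9  -0.45
 -0.21  0.08 -0.31 -0.19 -0.32 -0.41 -0.8   0.43  0.58 -0.02  0.68  0.46
  0.23  0.01 -0.68 -0.91 -0.12 -0.55 -1.12  0.04  0.28  0.42  0.75  0.52
  0.55 -0.61 -0.15]
```

```bash
python3 -m jog '[[[-1,0,0,0],[-2,0,0,0],[-3,0,0,0],[-3,0,0,0],[-3,0,0,0]]]'; python3 - <<'E'
from h import *
go(489,-51,229.9,-1.618);foot(155)
im,d=get('scene','D'); crop(im,270,130,360,200,8,'pics/D1.png')
im,d=get('top','D'); crop(im,240,150,300,200,10,'pics/D2.png')
E
```

```text
clock: 48.5
position: [500.0, 168.9, 230.3]
ee_rot: [-0.689, 0.725, -0.004, -0.013]
contact_force: [1.9, -15.5, 5.8]
gripper_width: 31.0
shift [220.1  -0.4   5.8] spin -0.2 | pos [500.  168.9 230.3] yaw -1.622 tilt [-0.014 -0.024] j [ 0.64  0.42 -0.45  0.02 -0.72 -0.7 ] F [  1.9 -15.5   5.8] w 31.0 t 48.5
foot [497.9 165.2  75.4] grasp [497.9 165.2  75.4]
```

View pics/D1.png

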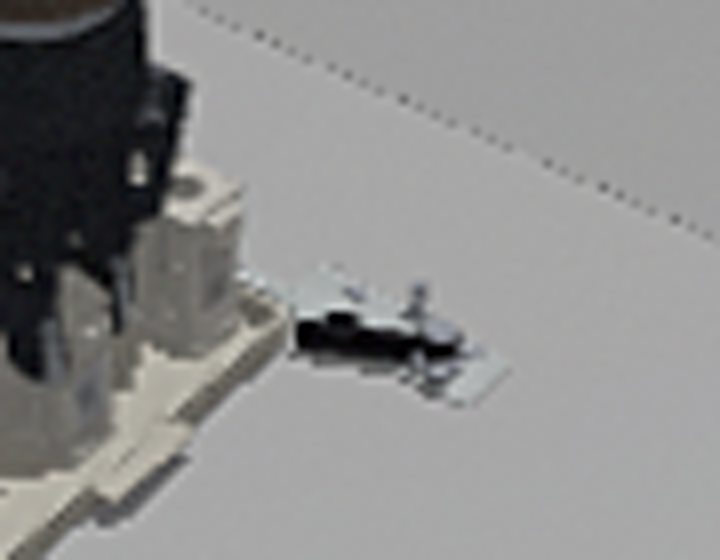

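View pics/D2.png

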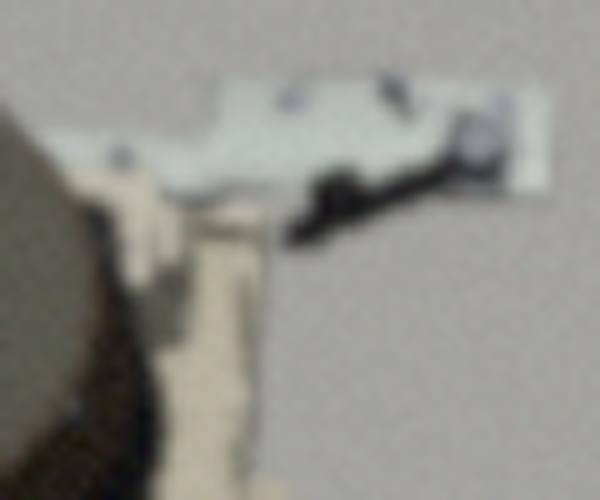

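```bash
python3 -m jog '[[[0,0,0,0],[0,0,0,0],[0,0,0,0],[0,0,0,0],[0,0,0,0]]]' 55; python3 -m jog '[[[1,0,-10,0],[3,0,-40,0],[3,0,-80,0],[3,0,-120,0],[3,0,-140,0]]]'; python3 - <<'E'
from h import *
go(400,-200,370,-1.618)
E
```

```text
clock: 49.22
position: [499.9, 169.1, 230.3]
ee_rot: [-0.689, 0.725, -0.004, -0.013]
contact_force: [0.4, 0.7, 0.5]
gripper_width: 55.4
clock: 49.85
position: [501.8, 169.5, 373.7]
ee_rot: [-0.689, 0.725, -0.004, -0.01]
contact_force: [-0.5, 0.7, -0.8]
gripper_width: 54.9
shift [374.   82.8  12.4] spin -0.2 | pos [501.8 169.5 373.7] yaw -1.622 tilt [-0.009 -0.021] j [ 0.63  0.25 -0.27  0.01 -1.07 -0.69] F [-0.5  0.7 -0.8] w 54.9 t 49.85
```

```bash
python3 -m jog '[[[50,10,0,0],[105,23,0,0],[165,36,0,0],[225,50,0,0],[285,60,0,0]]]'; python3 -m jog '[[[30,10,0,0],[60,20,0,0],[90,25,0,0],[90,25,0,0],[90,25,0,0]]]'; python3 - <<'E'
from h import *
np.set_printoptions(precision=1,suppress=True)
im,d=get('scene','E'); crop(im,180,90,340,240,5,'pics/E1.png')
for o in caps('scene',im,d,(180,100,340,240)): print(o[0],o[1],o[2])
im,d=get('top','E'); crop(im,150,140,310,260,5,'pics/E2.png')
for o in caps('top',im,d,(180,150,300,240)): print(o[0],o[1],o[2])
E
```

```text
clock: 50.48
position: [426.2, -113.7, 381.4]
ee_rot: [-0.689, 0.725, -0.005, -0.01]
contact_force: [1.2, -0.1, -0.6]
gripper_width: 55.0
clock: 51.1
position: [396.6, -202.2, 383.9]
ee_rot: [-0.689, 0.725, -0.005, -0.009]
contact_force: [1.8, -0.0, 0.7]
gripper_width: 54.9
[246.3 144.1] 113 [502.  291.6 109.8]
[265.5 155.1] 79 [494.6 213.5 110.4]
[195.  197.1] 136 [505.2 297.6 115.8]
[224.1 199.3] 40 [499.5 223.2 117. ]
[233.7 199.6] 38 [497.8 198.2 116.3]
```

View pics/E1.png

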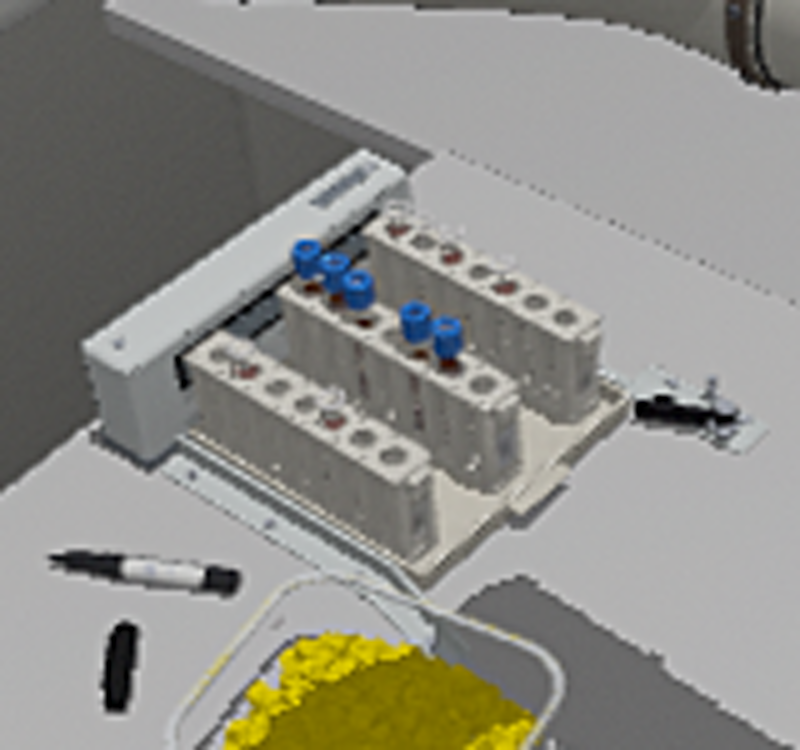

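View pics/E2.png

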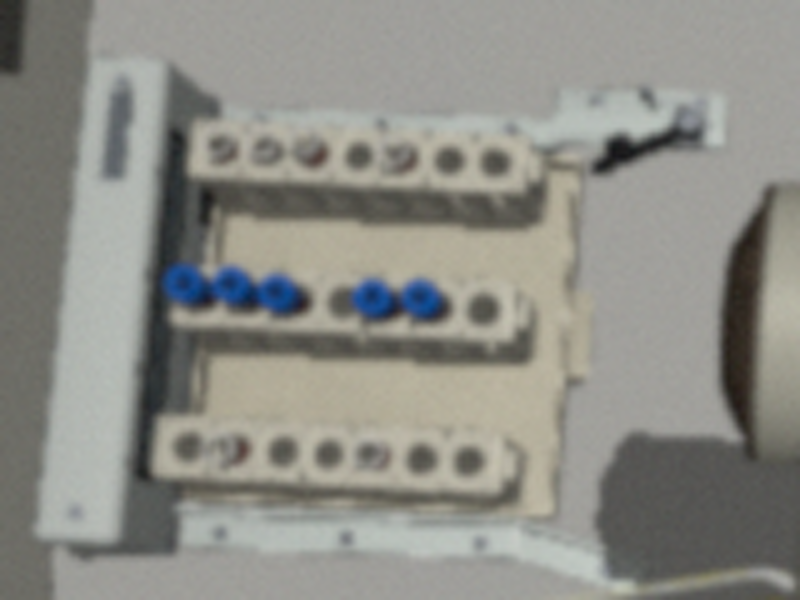

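```bash
python3 - <<'E'
from h import *
np.set_printoptions(precision=1,suppress=True)
im=np.load('top_E.npz')['im']
def f(A,B,n,z,th=120):
    a=wells('top',im,(150+A[0]/5,140+A[1]/5),(150+B[0]/5,140+B[1]/5),n,th); return ray('top',a,z)
for A,B in(((222,150),(495,162)),((190,447),(470,460))):
    Y=f(A,B,7,101); p=np.polyfit(Y[:,1],Y[:,0],1); print('yaw',-p[0],Y.mean(0),Y[[0,-1]])
M=f((344,303),(484,310),2,82); print(M, 'yaw',-(M[0]-M[1])[0]/(M[0]-M[1])[1])
u=(M[0]-M[1])/72.5
w=M[0]
g=cv2.cvtColor(im,cv2.COLOR_BGR2HSV); 
for c,y in (((186,285),76.5),((233,287),52.5),((279,293),28.5),((373,298),-20.5),((423,300),-45.5)):
    X=ray('top',(150+c[0]/5,140+c[1]/5),112)[0]; W=w+u*(y-3.5); W=w+(y-3.5)*np.array([.05,1,0]); print('cap-well',(X-W)[:2])
E
```

```text
yaw -0.05797613855040171 [577.3 236.1 101. ] [[581.4 307.6 101. ]
 [573.6 165.  101. ]]
yaw -0.055407021668336394 [421.2 246.1 101. ] [[425.4 317.5 101. ]
 [417.  174.6 101. ]]
[[503.8 236.3  82. ]
 [498.7 172.6  82. ]] yaw -0.07993365438943201
cap-well [-1.5  9. ]
cap-well [-1.5  9. ]
cap-well [-3.6  9.4]
cap-well [-4.1 10.3]
cap-well [-4.1  9.8]
```

```bash
python3 - <<'E'
from h import *
im=np.load('top_E.npz')['im']; crop(im,170,160,215,250,6,'pics/F1.png'); crop(np.load('top0.npz')['im'],170,160,215,250,6,'pics/F0.png')
a=cv2.imread('pics/F1.png');b=cv2.imread('pics/F0.png'); 
c=cv2.resize(np.load('top_E.npz')['im'][150:190,240:300],None,fx=5,fy=5,interpolation=2); d=cv2.resize(np.load('top0.npz')['im'][150:190,240:300],None,fx=5,fy=5,interpolation=2)
o=np.zeros((540,860,3),np.uint8); o[:,:270]=a;o[:,280:550]=b;o[:200,560:860]=c;o[210:410,560:860]=d; cv2.imwrite('pics/F.png',cv2.resize(o,(796,500)))
E
```

```text
(no output)
```

View pics/F.png

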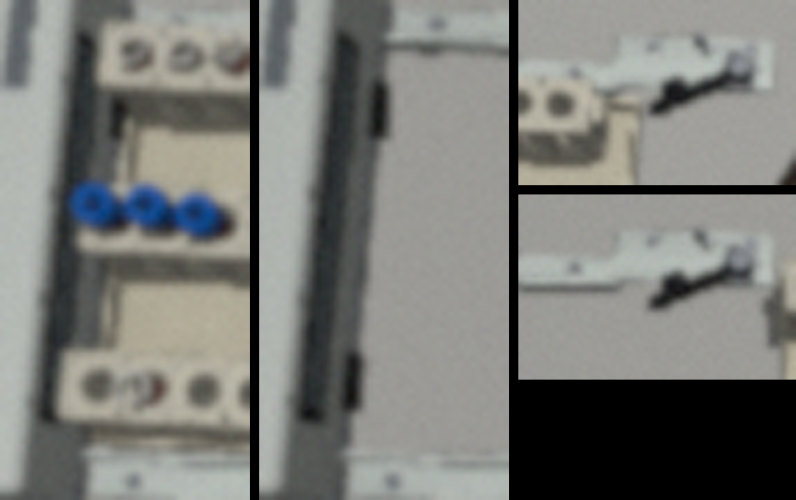

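```bash
python3 -m jog '[[[0,0,0,0],[0,0,0,0],[0,0,0,0],[0,0,0,0],[0,0,0,0]]]'; python3 -c "
from bench import arm
print(arm.job_done())"
```

```text
clock: 51.82
position: [396.9, -201.8, 383.7]
ee_rot: [-0.69, 0.724, -0.005, -0.01]
contact_force: [-0.6, 0.0, 0.8]
gripper_width: 54.8
the job is handed in; nothing more can be done
None
```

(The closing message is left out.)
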